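# Clear the bottle jam, load the carrier and clamp its cover

## Task

Two orange-capped bottles are wedged side by side in the funnel of the white hopper: first nudge one of them straight back, at least a bottle's diameter away from its wedged place. Then slide every orange-capped bottle in the hopper, one by one, through the throat to stand wholly inside the carrier well (keep the bottles standing on the floor, never lift them), and slide the clear cover fully shut over them. Finally tighten the four clamp knobs clockwise in star order in two passes, the first pass only about half way (an eighth of a turn) and the second to the stop, each pass doing one diagonal pair and then the other; leave everything else on the bench where it stands.

Things in the scene. Friction and masses are not known exactly. Their poses are not given: they have to be found in the camera images.
- unit: white fixed loading unit: hopper, throat, carrier well in a row. Origin on the bench at the throat's middle, +y from the hopper into the well, z up; yaw varies. Floor 4 mm thick; all walls reach 36 mm above the bench. The throat is 72 mm wide (x +-36 mm) and spans y 0 to 10 mm. The cover's two rails run along y at x = +-83 mm, y from -15 to 425 mm, top 70 mm above the bench
- hopper (a point): centre of the hopper tray's floor, 4 mm above the bench, at unit (0, -137 mm), axes of the unit. The hopper's inside spans y from -274 to 0 mm of the unit and x +-101 mm; over its last 64 mm (y -64 to 0) it narrows as a 45 degree funnel down to the throat
- well (a point): centre of the carrier well's aluminium floor, 4 mm above the bench, at unit (0, 102 mm), axes of the unit. The well's inside spans x +-85 mm and y from 10 to 193 mm of the unit. Four 40 mm square pillars outside it, up to 64 mm above the bench, at unit x = +-115, y = 50 and 160 mm, carry the clamp knobs
- cover (a joint): position (m) of the clear sliding cover (174 x 186 mm, 6 mm thick, underside 70 mm above the bench) along the unit's +y: 0 = fully closed over the well, 0.22 = fully open; slides with about 1.5 N friction and stays where it is left; starts open
- cover_handle (a point): middle of the cover's orange handle, an upright bar 80 mm long along the unit's x, 14 mm thick, standing 30 mm above the cover (top of bar at 106 mm, top of cover at 76 mm above the bench); this point is 97 mm above the bench; it moves with the cover and its axes are the unit's
- knob_1 (a joint): angle (rad) of a black quarter-turn clamp knob at the -x, throat-side corner of the well: 0 = loose (red tongue along the well's side), grows clockwise seen from above, 1.57 = fully tight at its stop (tongue over the cover edge); turns freely with light friction (0.05 N m) and stays where it is left (knobs 1 and 3 are diagonal opposites, 2 and 4 likewise)
- knob_1_grip (a point): grip point of knob_1, on its vertical turning axis 100 mm above the bench; the knob's bar is 50 mm long along this point's x axis, 14 mm thick, its top 6 mm above and its foot 26 mm below this point, on a 48 mm disc
- knob_2 (a joint): angle (rad) of a black quarter-turn clamp knob at the +x, throat-side corner of the well: 0 = loose (red tongue along the well's side), grows clockwise seen from above, 1.57 = fully tight at its stop (tongue over the cover edge); turns freely with light friction (0.05 N m) and stays where it is left (knobs 1 and 3 are diagonal opposites, 2 and 4 likewise)
- knob_2_grip (a point): grip point of knob_2, on its vertical turning axis 100 mm above the bench; the knob's bar is 50 mm long along this point's x axis, 14 mm thick, its top 6 mm above and its foot 26 mm below this point, on a 48 mm disc
- knob_3 (a joint): angle (rad) of a black quarter-turn clamp knob at the +x, far corner of the well: 0 = loose (red tongue along the well's side), grows clockwise seen from above, 1.57 = fully tight at its stop (tongue over the cover edge); turns freely with light friction (0.05 N m) and stays where it is left (knobs 1 and 3 are diagonal opposites, 2 and 4 likewise)
- knob_3_grip (a point): grip point of knob_3, on its vertical turning axis 100 mm above the bench; the knob's bar is 50 mm long along this point's x axis, 14 mm thick, its top 6 mm above and its foot 26 mm below this point, on a 48 mm disc
- knob_4 (a joint): angle (rad) of a black quarter-turn clamp knob at the -x, far corner of the well: 0 = loose (red tongue along the well's side), grows clockwise seen from above, 1.57 = fully tight at its stop (tongue over the cover edge); turns freely with light friction (0.05 N m) and stays where it is left (knobs 1 and 3 are diagonal opposites, 2 and 4 likewise)
- knob_4_grip (a point): grip point of knob_4, on its vertical turning axis 100 mm above the bench; the knob's bar is 50 mm long along this point's x axis, 14 mm thick, its top 6 mm above and its foot 26 mm below this point, on a 48 mm disc
- bottle_a: squat round white sample bottle with an orange cap, body 60 mm diameter and 36 mm tall, cap 34 mm diameter above it up to 60 mm; origin at the centre of its underside, z up; about 140 g, its smooth body slides easily (friction about 0.3); one of the two wedged side by side in the funnel, each touching the other and a funnel wall, centres about 40 mm before the throat and 31 mm either side of its middle
- bottle_b: squat round white sample bottle with an orange cap, body 60 mm diameter and 36 mm tall, cap 34 mm diameter above it up to 60 mm; origin at the centre of its underside, z up; about 140 g, its smooth body slides easily (friction about 0.3); one of the two wedged side by side in the funnel, each touching the other and a funnel wall, centres about 40 mm before the throat and 31 mm either side of its middle
- bottle_c: squat round white sample bottle with an orange cap, body 60 mm diameter and 36 mm tall, cap 34 mm diameter above it up to 60 mm; origin at the centre of its underside, z up; about 140 g, its smooth body slides easily (friction about 0.3); may be absent; if present it stands in the hopper farther back, about 180 to 220 mm from the throat
- bottle_d: squat round white sample bottle with an orange cap, body 60 mm diameter and 36 mm tall, cap 34 mm diameter above it up to 60 mm; origin at the centre of its underside, z up; about 140 g, its smooth body slides easily (friction about 0.3); may be absent; if present it stands in the hopper farther back, about 180 to 220 mm from the throat
- bottle_e: squat round white sample bottle with an orange cap, body 60 mm diameter and 36 mm tall, cap 34 mm diameter above it up to 60 mm; origin at the centre of its underside, z up; about 140 g, its smooth body slides easily (friction about 0.3); may be absent; if present it stands in the hopper farther back, about 180 to 220 mm from the throat
- blue_bottle: the same bottle with a blue cap, standing on the bench outside the unit; not part of the job
- petri_stack: stack of three clear Petri dishes, 90 mm diameter, 42 mm tall, origin underneath; bystander
- tip_box: blue and white pipette tip box 85 x 120 x 60 mm, origin underneath; bystander
- microplate: flat blue well plate 86 x 128 x 12 mm, origin underneath; bystander
- spray_bottle: white spray bottle with red trigger head, 70 mm diameter, 185 mm tall, origin underneath; bystander
Things that resemble listed ones, but are neither listed nor needed, are in the scene too. What is shaped like the bottle_d but green is not meant. Leave any black look-alike of the bottle_b alone.

How it is judged:
By the outcome, as a careful person would: the job done as asked, in the order asked, and still so for the second after the job is handed in, with the robot touching nothing.
Of bottle_c, bottle_d, bottle_e only 1 to 2 are there at a start; the rules pass over those that are not, and their reading is None.
At some moment in a run one of bottle_c, bottle_d, bottle_e may be knocked a few centimetres aside while the robot is not near it.
Once in a run the grip may slacken for a moment while it holds something.
It also fails if it takes over 200 s, if anything falls off the work surface, if the arm or the gripper's body presses on something with over 40 N, if the wrist force passes 120 N, or if a joint passes its speed limit or range.

## Robot

A 6-joint arm with a two-finger parallel gripper is mounted at the origin on the work surface. World frame = base frame: x ahead of the robot, y to its left, z up, the work surface at z = 0. Lengths are in m, angles in degrees, forces in N, time in s.
With the tool pointing down it reaches from about 0.4 to 0.825 m from the base axis. Payload 7 kg.
Tool frame: the origin (TCP) lies between the finger pads; the fingertips stand 11 mm ahead of it and the grasp point (between the pads) lies 8 mm behind it; z points along the fingers, y is the direction in which the jaws open and shut (so a half turn about z gives the same grasp; the last joint's range is limited). The gripper opens to 88 mm and grips with 3 to 60 N. Pads are 19 mm wide; open, the fingers measure 130 mm over their backs; the gripper's body (78 mm by 193 mm) begins 47 mm behind the grasp point.
Start: joints at [81.652, 20.546, 0.682, 0, -70.136, -16.507], TCP at [0.284, 0.612, 0.203] pointing down, gripper open.
Joint ranges: [-176.03, 176.03], [-82.01, 121.73], [-58.28, 71.71], [-173.87, 95.51], [-174.79, -0.11], [-173.66, 173.66]. Speed limits (degrees/s): [136.94, 136.94, 172.46, 180, 180, 180].

## Interface

Orientations are given as [roll, pitch, yaw] about the fixed x, y, z axes, in that order (R = Rz(yaw) Ry(pitch) Rx(roll)).
In Python, from plant import r gives the robot as it stands.
- The arm moves only by the shell command python3 -m inch 'ROWS' [OPENING] [FORCE]. ROWS is JSON, a list of rows, each an object of numbers: "x", "y", "z": the shift along the tool's x, y, z as a fraction of full scale; "yaw": the turn about the tool's z as a fraction of full scale. In form: [{"x": .., "y": .., "z": .., "yaw": ..}, ...]. A call has 1 to 5 rows; each row shifts and turns the pose as measured when the row begins, along the tool's axes as they then stand; what a row does not reach is not made up. Full scale, the value 1, is 0.025 m for a shift and 4 degrees for a turn. A row lasts 1/12 s, in which the tool goes at most 41.7 mm and 7.16 degrees, less where a joint would pass 70% of its speed; a pose out of reach is approached as far as the arm can. A call with a number of a shift or a turn outside -1 to 1 is refused whole. A call with a gripper value outside its range is refused whole. OPENING is the opening, from -1 (shut) to 1 (fully open), set as the call begins (- or left out, the last holds). The fingers move at their own pace and stop on an object; FORCE is the grip in N (left out, the last holds). Time passes only in rows, so rows that do not move let the fingers close. It gives the time, the measured TCP pose, the force and the opening at its end, in the units of the state.
- r.get_state(): the state, without advancing time (a new reading comes with each control period).
- r.capture(name): name is "side" or "top"; returns (picture, depth): 400x640x3 uint8, red, green, blue; 400x640 float32, m along the optical axis (not along the pixel's ray), 0 where there is no reading.
- r.camera_info(name): a dict with "mtx" (3x3 intrinsics, pixels), "pose" (4x4, takes a point from camera to world coordinates). Camera axes: x right, y down, z forward; pixel columns grow to the right and rows downward; lengths in m; the calibration is good to about 2 mm. A picture is of the moment at which its call begins. camera_info takes no time and is no camera call.
- r.close_job(): hands the job in, once; it reports no verdict.
The state is a dict: "time_s": time; "joints": joint angles; "qd": joint speeds; "joint_torque": joint torques, N m; "tcp_pos": TCP position; "eef_rot": TCP orientation; "contact_force": force on the tool from outside, world axes, zero at the start; "moment": the same for the moment, N m; "gripper_width": finger opening in m.
Only numpy, scipy, OpenCV 4.12 (cv2) and the standard library are available. Lean on these libraries where they do the work, as an engineer would, in place of code of your own. Each camera call takes 0.05 s, during which the arm holds its last target. There are 200 camera calls.

## Working session

There is one attempt and no reset: what is moved stays moved. The work goes in short steps, Python scripts to look and compute and a shell command to move; the robot and the scene stay as the last step left them, time stands still between calls to the robot, and variables do not carry over. Pictures are saved under pics/ and viewed, about 12 in all and at most 16, crops included, and the job is handed in when it is done.

```bash
ls; mkdir -p pics; python3 - <<'E'
from plant import r
import cv2,numpy as np
s=r.get_state();print(s)
for n in("top","side"):
    p,d=r.capture(n);cv2.imwrite(f"pics/{n}0.png",p[...,::-1]);np.save(f"{n}0.npy",d)
    i=r.camera_info(n);print(n,np.round(i["mtx"],1).tolist(),np.round(i["pose"],3).tolist())
E
```

```text
pics
{'time_s': 0.0, 'joints': array([ 8.16500904e+01,  2.05911162e+01,  6.33363073e-01, -2.15678942e-02,
       -7.01349439e+01, -1.65064484e+01]), 'qd': array([-0.06668893, -0.00337809, -0.10943861, -0.08989547,  0.06277553,
        0.04921444]), 'joint_torque': array([-3.95219777e-04, -5.82717597e+01,  2.93045783e+01,  6.99737549e+00,
        6.94096714e-03, -1.48094314e-04]), 'tcp_pos': array([0.28353331, 0.61197682, 0.20161864]), 'eef_rot': array([ 1.79905362e+02, -6.90057092e-03, -2.48636976e+01]), 'contact_force': array([-0.17295318, -0.17355787, -0.31735939]), 'moment': array([-0.01446818, -0.00210756,  0.00690687]), 'gripper_width': 0.08714477703145956}
top [[381.6, 0.0, 322.3], [0.0, 381.6, 197.1], [0.0, 0.0, 1.0]] [[-0.014, -0.993, 0.121, 0.379], [-1.0, 0.014, 0.003, -0.118], [-0.005, -0.121, -0.993, 1.433], [0.0, 0.0, 0.0, 1.0]]
side [[419.9, 0.0, 319.6], [0.0, 419.9, 193.2], [0.0, 0.0, 1.0]] [[0.613, -0.499, 0.613, -0.24], [-0.79, -0.395, 0.469, -0.719], [0.008, -0.772, -0.636, 0.895], [0.0, 0.0, 0.0, 1.0]]
```

View pics/top0.png

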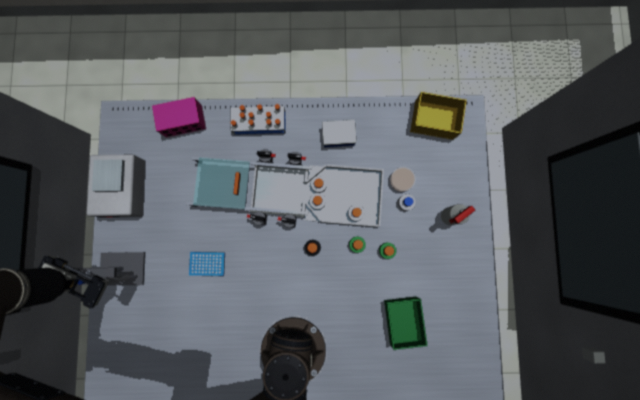

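View pics/side0.png

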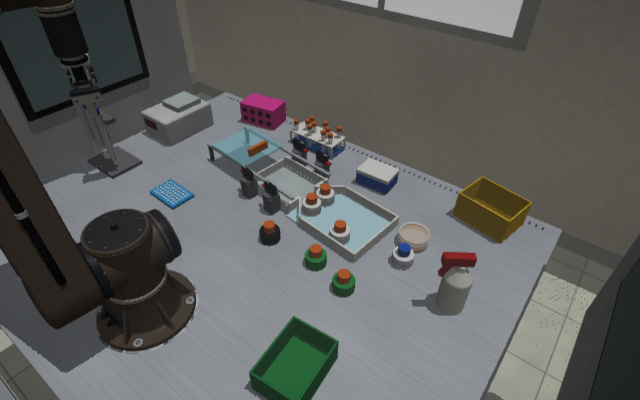

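```bash
cat > h.py <<'E'
from plant import r
import cv2,numpy as np
def ray(n,uv):
    i=r.camera_info(n);K=np.array(i["mtx"]);T=np.array(i["pose"])
    d=T[:3,:3]@np.linalg.solve(K,[uv[0],uv[1],1.]);return T[:3,3],d
def onz(n,uv,z):
    o,d=ray(n,uv);return o+d*(z-o[2])/d[2]
def proj(n,P):
    i=r.camera_info(n);K=np.array(i["mtx"]);T=np.array(i["pose"])
    q=K@(T[:3,:3].T@(np.array(P)-T[:3,3]));return q[:2]/q[2]
def two(a,b):
    (o1,d1),(o2,d2)=ray("top",a),ray("side",b)
    A=np.c_[d1,-d2];t=np.linalg.lstsq(A,o2-o1,rcond=None)[0]
    p,q=o1+d1*t[0],o2+d2*t[1];return (p+q)/2,np.linalg.norm(p-q)
def blobs(p,lo,hi,amin=8):
    h=cv2.cvtColor(p,cv2.COLOR_RGB2HSV);m=cv2.inRange(h,lo,hi)
    n,l,s,c=cv2.connectedComponentsWithStats(m)
    return [(c[k].round(1),int(s[k,4])) for k in range(1,n) if s[k,4]>=amin]
def orange(p): return blobs(p,(4,120,90),(14,255,255))
E
python3 - <<'E'
from h import *
ims={n:cv2.imread(f"pics/{n}0.png")[...,::-1].copy() for n in("top","side")}
for n in ims:
    for c,a in orange(ims[n]): print(n,c,a,onz(n,c,.06).round(3))
cv2.imwrite("pics/topc.png",cv2.resize(ims["top"][140:240,185:395],None,fx=3.8,fy=3.8,interpolation=cv2.INTER_CUBIC)[...,::-1])
cv2.imwrite("pics/sidec.png",cv2.resize(ims["side"][110:270,200:420],None,fx=3.6,fy=3.6,interpolation=cv2.INTER_CUBIC)[...,::-1])
E
```

```text
top [259.2 106.7] 17 [0.89  0.118 0.06 ]
top [276.7 106.3] 15 [0.891 0.052 0.06 ]
top [241.8 107.4] 16 [0.889 0.183 0.06 ]
top [241.8 114.4] 17 [0.862 0.182 0.06 ]
top [250.5 114.5] 14 [0.861 0.15  0.06 ]
top [268.3 113.8] 15 [0.863 0.084 0.06 ]
top [250.5 121.6] 19 [0.834 0.15  0.06 ]
top [268.2 121.1] 17 [0.834 0.084 0.06 ]
top [277.1 121.3] 16 [0.833 0.051 0.06 ]
top [233.  122.5] 16 [0.831 0.215 0.06 ]
top [235.9 182.9] 73 [0.604 0.201 0.06 ]
top [318.3 182.6] 53 [ 0.6   -0.099  0.06 ]
top [317.3 199.9] 55 [ 0.537 -0.095  0.06 ]
top [356.4 211.9] 54 [ 0.491 -0.235  0.06 ]
top [357.4 244.2] 47 [ 0.376 -0.236  0.06 ]
top [312.  247.2] 70 [ 0.367 -0.074  0.06 ]
top [388.4 250.5] 50 [ 0.352 -0.346  0.06 ]
side [309.2 118.3] 25 [0.91  0.217 0.06 ]
side [295.7 120. ] 13 [0.866 0.251 0.06 ]
side [311.3 123.4] 31 [0.884 0.186 0.06 ]
side [325.  121.8] 13 [0.928 0.151 0.06 ]
side [325.5 128.9] 30 [0.886 0.117 0.06 ]
side [338.9 127.1] 14 [0.929 0.085 0.06 ]
side [329.8 133.3] 15 [0.87  0.085 0.06 ]
side [257.1 145.2] 51 [0.64  0.242 0.06 ]
side [324.9 186.7] 57 [ 0.601 -0.096  0.06 ]
side [311.4 196. ] 59 [ 0.538 -0.091  0.06 ]
side [268.6 224.2] 76 [ 0.364 -0.074  0.06 ]
side [339.9 223.7] 71 [ 0.492 -0.233  0.06 ]
side [315.5 248.5] 90 [ 0.373 -0.238  0.06 ]
side [343.7 273.6] 104 [ 0.349 -0.348  0.06 ]
```

View pics/topc.png

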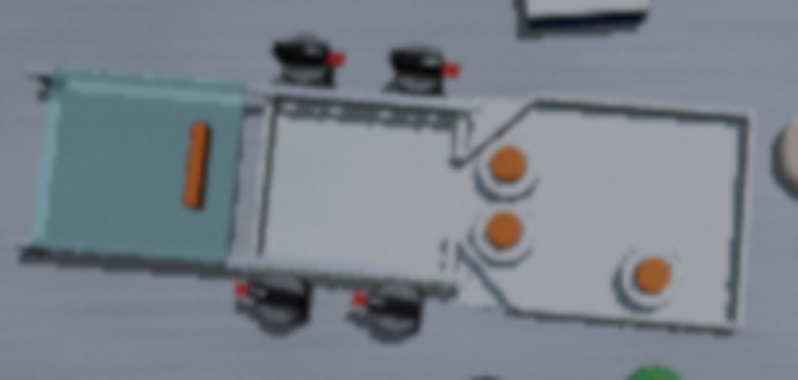

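View pics/sidec.png

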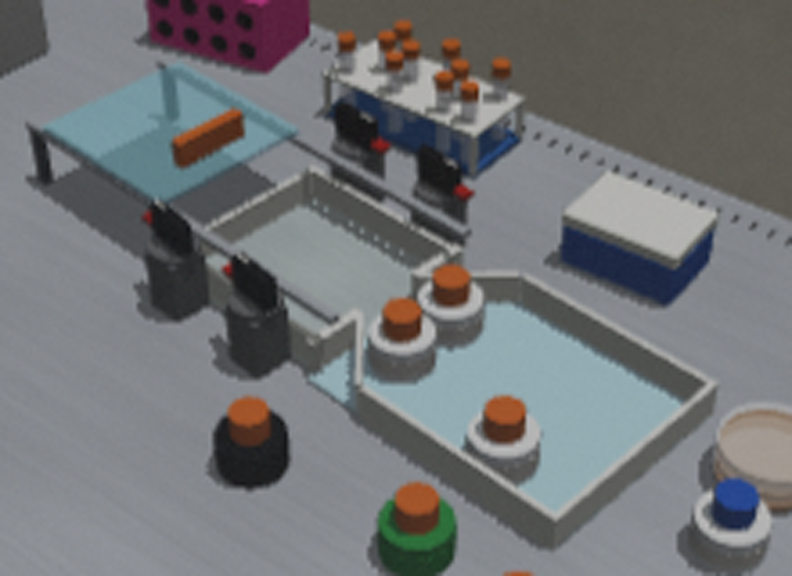

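```bash
python3 - <<'E'
from h import *
ims={n:cv2.imread(f"pics/{n}0.png")[...,::-1].copy() for n in("top","side")}
for n in ims:
    h=cv2.cvtColor(ims[n],cv2.COLOR_RGB2HSV)
    for lo,hi in(((0,120,90),(3,255,255)),((172,120,90),(180,255,255))):
        for c,a in blobs(ims[n],lo,hi,3):
            if 200<c[0]<400 and c[1]<260: print("red",n,c,a,onz(n,c,.075).round(3))
T=lambda u,v:(185+u/3.8-.5+.13,140+v/3.8-.5+.13)
S=lambda u,v:(200+u/3.6-.36,110+v/3.6-.36)
for nm,p in {"hop+x":[(540,103),(745,117)],"hop-x":[(512,310),(735,322)],"back":[(745,117),(735,322)],"thr":[(460,163),(460,243)]}.items():
    q=[onz("top",T(*x),.036) for x in p];d=q[1]-q[0];print(nm,np.round(q,3).tolist(),np.degrees(np.arctan2(d[1],d[0])))
for nm,p,z in (("handle",[(200,125),(192,207)],.106),("railT",[(255,90),(480,105)],.07),("railB",[(20,248),(455,292)],.07),("k",[(303,43),(420,53)],.106),("k",[(275,288),(390,296)],.106)):
    q=[onz("top",T(*x),z) for x in p];d=q[1]-q[0];print(nm,np.round(q,3).tolist(),np.degrees(np.arctan2(d[1],d[0])))
for nm,p in (("side thr",[(415,268),(358,318)]),("side backcorn",[(712,385),(555,515)])):
    q=[onz("side",S(*x),.036) for x in p];d=q[1]-q[0];print(nm,np.round(q,3).tolist(),np.degrees(np.arctan2(d[1],d[0])))
E
```

```text
red top [272.3 155.3] 3 [0.701 0.066 0.075]
red top [303. 158.] 3 [ 0.689 -0.045  0.075]
red top [273.3 154.8] 6 [0.703 0.063 0.075]
red top [303. 157.] 3 [ 0.693 -0.045  0.075]
red top [248.  215.3] 3 [0.484 0.153 0.075]
red top [279.  218.3] 6 [0.471 0.042 0.075]
red side [305.2 150. ] 8 [0.707 0.072 0.075]
red side [328.3 162.9] 9 [ 0.695 -0.039  0.075]
red side [240.8 170. ] 4 [0.484 0.162 0.075]
red side [262.7 184.3] 3 [0.474 0.053 0.075]
hop+x [[0.664, -0.131, 0.036], [0.647, -0.331, 0.036]] -94.83328970952334
hop-x [[0.461, -0.101, 0.036], [0.447, -0.315, 0.036]] -93.89689844764797
back [[0.647, -0.331, 0.036], [0.447, -0.315, 0.036]] 175.3938426761078
thr [[0.605, -0.052, 0.036], [0.527, -0.052, 0.036]] 179.5014839771872
handle [[0.633, 0.186, 0.106], [0.556, 0.192, 0.106]] 175.24354129360415
railT [[0.673, 0.142, 0.07], [0.656, -0.073, 0.07]] -94.73577598632961
railB [[0.524, 0.363, 0.07], [0.477, -0.048, 0.07]] -96.59931893620997
k [[0.71, 0.09, 0.106], [0.698, -0.019, 0.106]] -95.85324093255808
k [[0.48, 0.115, 0.106], [0.471, 0.01, 0.106]] -94.79853516253517
side thr [[0.616, -0.044, 0.036], [0.529, -0.049, 0.036]] -176.8846280160199
side backcorn [[0.646, -0.338, 0.036], [0.443, -0.316, 0.036]] 174.06745388225417
```

```bash
python3 -m inch '[{"yaw":-1},{"yaw":-1},{"yaw":-1},{"yaw":-1},{"yaw":-1}]' -0.1 10; python3 -m inch '[{"x":0.55,"y":1},{"x":0.55,"y":1},{"x":0.55,"y":1},{"x":0.55,"y":1},{"x":0.55,"y":1}]';python3 -c "
from h import *
print(r.get_state()['joints'].round(1))"
```

```text
[ 81.7  20.6   0.6  -0.  -70.1 -16.5]validation failed for argument at $[0]...
validation failed for argument at $[0]...
```

```bash
python3 -m inch '[{"x":0,"y":0,"z":0,"yaw":-1},{"x":0,"y":0,"z":0,"yaw":-1},{"x":0,"y":0,"z":0,"yaw":-1},{"x":0,"y":0,"z":0,"yaw":-1},{"x":0,"y":0,"z":0,"yaw":-1}]' -0.1 10; python3 -m inch '[{"x":0.55,"y":1,"z":0,"yaw":0},{"x":0.55,"y":1,"z":0,"yaw":0},{"x":0.55,"y":1,"z":0,"yaw":0},{"x":0.55,"y":1,"z":0,"yaw":0},{"x":0.55,"y":1,"z":0,"yaw":0}]';python3 -c "
from h import *
print(r.get_state()['joints'].round(1))"
```

```text
time_s: 0.52
tcp_pos: [0.2829, 0.6106, 0.1988]
eef_rot: [179.6, 0.1, -4.2]
contact_force: [0.1, 0.2, -1.2]
gripper_width: 0.0598
time_s: 0.93
tcp_pos: [0.3416, 0.4797, 0.1947]
eef_rot: [179.3, 0.2, -3.5]
contact_force: [0.7, -0.8, -0.2]
gripper_width: 0.0399
[ 73.5  13.3 -10.6  -0.  -66.9  13. ]
```

```bash
cat > go.py <<'E'
import sys
from h import *
O=np.array([.573,-.053]);TH=-5.0
th=np.radians(TH);UX=np.array([np.cos(th),np.sin(th)]);UY=np.array([-np.sin(th),np.cos(th)])
def unit(w): d=np.array(w[:2])-O; return np.array([d@UX,d@UY])
def world(u): return O+u[0]*UX+u[1]*UY
def plan(x,y,z,yaw):
    s=r.get_state();p=s["tcp_pos"];R=cv2.Rodrigues(np.zeros(3))[0]
    from scipy.spatial.transform import Rotation as Q
    R=Q.from_euler("xyz",s["eef_rot"],degrees=True).as_matrix()
    d=R.T@(np.r_[world((x,y)),z]-p)
    dy=-((yaw+TH-s["eef_rot"][2]+180)%360-180)
    print("t%.1f unit"%s["time_s"],(unit(p)*1000).round(1),"z%.1f"%(p[2]*1000),"yaw%.1f"%(s["eef_rot"][2]-TH),"w%.1f"%(s["gripper_width"]*1000),"F",s["contact_force"].round(1),"| need rows xyz",(d/.025).round(2),"yaw",round(dy/4,2),"j",s["joints"].round(0))
if __name__=="__main__": plan(*[float(v)/1000 for v in sys.argv[1:4]],float(sys.argv[4]))
E
R='{"x":0.51,"y":0.98,"z":-0.03,"yaw":0}'
python3 -m inch '[{"x":0.51,"y":0.98,"z":-0.03,"yaw":0.2},{"x":0.51,"y":0.98,"z":-0.03,"yaw":0.2},{"x":0.51,"y":0.98,"z":-0.03,"yaw":0},{"x":0.51,"y":0.98,"z":-0.03,"yaw":0},{"x":0.51,"y":0.98,"z":-0.03,"yaw":0}]' >/dev/null
python3 -m inch '[{"x":0.51,"y":0.98,"z":-0.03,"yaw":0.1},{"x":0.51,"y":0.98,"z":-0.03,"yaw":0.1},{"x":0.51,"y":0.98,"z":-0.03,"yaw":0},{"x":0.51,"y":0.98,"z":-0.03,"yaw":0},{"x":0.51,"y":0.98,"z":-0.03,"yaw":0}]' >/dev/null
python3 -m inch '[{"x":0.51,"y":0.98,"z":-0.03,"yaw":0},{"x":0.51,"y":0.98,"z":-0.03,"yaw":0},{"x":0.51,"y":0.98,"z":-0.03,"yaw":0},{"x":0.51,"y":0.98,"z":-0.03,"yaw":0},{"x":0.51,"y":0.98,"z":-0.03,"yaw":0}]'
python3 go.py 31 -42 110 0
```

```text
time_s: 2.18
tcp_pos: [0.4984, 0.0728, 0.2077]
eef_rot: [179.0, 0.5, -6.0]
contact_force: [0.3, 1.5, 0.6]
gripper_width: 0.0393
t2.2 unit [-85.3 118.8] z207.7 yaw-1.0 w39.3 F [0.3 1.5 0.6] | need rows xyz [4.79 6.28 3.98] yaw -0.24 j [ 31.   5. -20.   1. -67.  53.]
```

```bash

python3 -m inch '[{"x":0.8,"y":1,"z":0,"yaw":-0.1},{"x":0.8,"y":1,"z":0,"yaw":-0.1},{"x":0.8,"y":1,"z":0,"yaw":0},{"x":0.8,"y":1,"z":0,"yaw":0},{"x":0.8,"y":1,"z":0,"yaw":0}]' 0.05 >/dev/null
python3 -m inch '[{"x":0.8,"y":1,"z":0,"yaw":0},{"x":0,"y":0.3,"z":0.5,"yaw":0},{"x":0,"y":0,"z":0.5,"yaw":0},{"x":0,"y":0,"z":0.5,"yaw":0},{"x":0,"y":0,"z":0,"yaw":0}]'
python3 go.py 31 -42 110 0
python3 - <<'E'
from h import *
for n in("top","side"):
    p,d=r.capture(n)
    if n=="side": cv2.imwrite("pics/s1.png",cv2.resize(p[110:270,220:420],None,fx=3.6,fy=3.6,interpolation=cv2.INTER_CUBIC)[...,::-1])
    for c,a in orange(p): 
        q=onz(n,c,.064)
        if .42<q[0]<.66 and q[1]<0: print(n,c,a,q.round(3))
E
```

```text
time_s: 3.02
tcp_pos: [0.6061, -0.1124, 0.1673]
eef_rot: [179.0, 0.7, -5.5]
contact_force: [-0.3, 0.8, -0.9]
gripper_width: 0.0458
t3.0 unit [ 38.2 -56.3] z167.3 yaw-0.5 w45.8 F [-0.3  0.8 -0.9] | need rows xyz [-0.26 -0.61  2.28] yaw -0.13 j [  8.  17. -10.   1. -64.  76.]
top [317.9 183. ] 37 [ 0.598 -0.098  0.064]
top [317.2 200.1] 54 [ 0.536 -0.095  0.064]
top [356.3 211.9] 52 [ 0.491 -0.235  0.064]
side [324.7 186.5] 49 [ 0.598 -0.098  0.064]
side [311. 196.] 62 [ 0.534 -0.093  0.064]
side [340.1 223.8] 74 [ 0.489 -0.236  0.064]
```

View pics/s1.png

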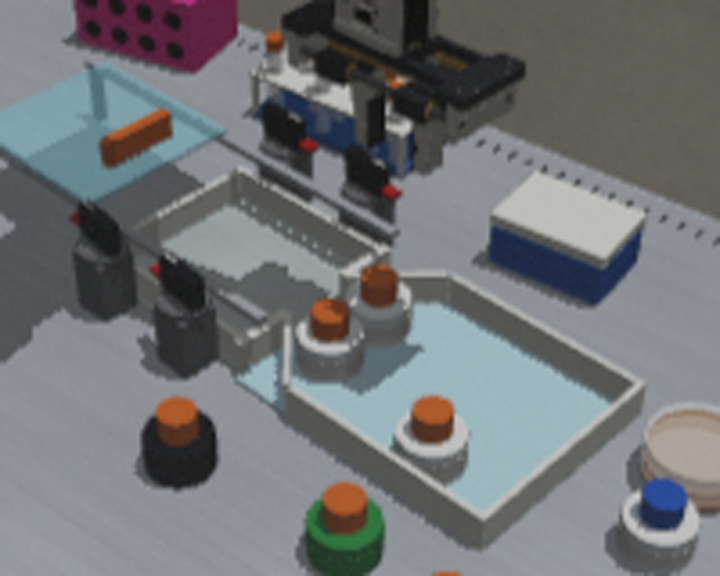

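```bash

python3 -m inch '[{"x":-0.3,"y":-0.5,"z":0.5,"yaw":-0.1},{"x":0,"y":-0.1,"z":0.6,"yaw":0},{"x":0,"y":0,"z":0.6,"yaw":0},{"x":0,"y":0,"z":0,"yaw":0},{"x":0,"y":0,"z":0,"yaw":0}]'
python3 go.py 30 -42 57 0
```

```text
time_s: 3.53
tcp_pos: [0.6042, -0.0951, 0.1325]
eef_rot: [179.0, 0.1, -4.8]
contact_force: [-0.4, -0.4, 0.6]
gripper_width: 0.0457
t3.5 unit [ 34.7 -39.2] z132.5 yaw0.2 w45.7 F [-0.4 -0.4  0.6] | need rows xyz [-0.19  0.05  3.02] yaw 0.04 j [ 10.  18. -14.   1. -59.  75.]
```

```bash

python3 -m inch '[{"x":-0.2,"y":0.1,"z":0.7,"yaw":0},{"x":-0.1,"y":0.1,"z":0.8,"yaw":0},{"x":0,"y":0,"z":0.8,"yaw":0},{"x":0,"y":0,"z":0.5,"yaw":0},{"x":0,"y":0,"z":0.2,"yaw":0}]'
python3 go.py 30 -42 57 0
```

```text
time_s: 3.95
tcp_pos: [0.603, -0.0997, 0.0657]
eef_rot: [179.0, -0.8, -4.6]
contact_force: [0.1, 0.1, 0.3]
gripper_width: 0.0458
t4.0 unit [ 34. -44.] z65.7 yaw0.4 w45.8 F [0.1 0.1 0.3] | need rows xyz [-0.16 -0.08  0.34] yaw 0.1 j [ 10.  21. -19.   1. -50.  75.]
```

```bash

python3 -m inch '[{"x":-0.25,"y":0,"z":0.25,"yaw":0.1},{"x":-0.1,"y":0,"z":0.2,"yaw":0},{"x":0,"y":0,"z":0,"yaw":0},{"x":0,"y":0,"z":0,"yaw":0},{"x":0,"y":0,"z":0,"yaw":0}]'
python3 -m inch '[{"x":0,"y":0,"z":0,"yaw":0},{"x":0,"y":0,"z":0,"yaw":0},{"x":0,"y":0,"z":0,"yaw":0},{"x":0,"y":0,"z":0,"yaw":0}]' -1 10
python3 go.py 30 -125 57 0
```

```text
time_s: 4.37
tcp_pos: [0.5959, -0.0988, 0.0572]
eef_rot: [179.1, -1.1, -5.0]
contact_force: [-0.3, 0.3, -0.7]
gripper_width: 0.046
time_s: 4.7
tcp_pos: [0.5975, -0.0986, 0.0594]
eef_rot: [179.1, -1.3, -5.0]
contact_force: [0.4, 0.2, -0.5]
gripper_width: 0.0247
t4.7 unit [ 28.3 -43.3] z59.4 yaw0.0 w24.7 F [ 0.4  0.2 -0.5] | need rows xyz [0.06 3.27 0.15] yaw 0.01 j [ 10.  21. -20.   2. -48.  74.]
```

```bash

python3 - <<'E'
from h import *
P={n:r.capture(n)[0] for n in("top","side")}
print(r.get_state()["gripper_width"])
a=cv2.resize(P["side"][130:260,250:370],None,fx=4,fy=4,interpolation=cv2.INTER_CUBIC)
b=cv2.resize(P["top"][150:230,270:350],None,fx=4,fy=4,interpolation=cv2.INTER_CUBIC)
c=np.zeros((520,800,3),np.uint8);c[:,:480]=a;c[:320,480:]=b
cv2.imwrite("pics/g1.png",c[...,::-1])
for n in P:
    for c,a in orange(P[n]): 
        q=onz(n,c,.064)
        if .42<q[0]<.66 and q[1]<0: print(n,c,a,q.round(3))
E
```

```text
0.016894411717902857
top [317.2 200.1] 53 [ 0.536 -0.095  0.064]
top [356.3 211.9] 53 [ 0.491 -0.235  0.064]
side [324.5 187.2] 38 [ 0.594 -0.1    0.064]
side [311.1 196.1] 61 [ 0.534 -0.094  0.064]
side [340.1 224. ] 77 [ 0.488 -0.237  0.064]
```

View pics/g1.png

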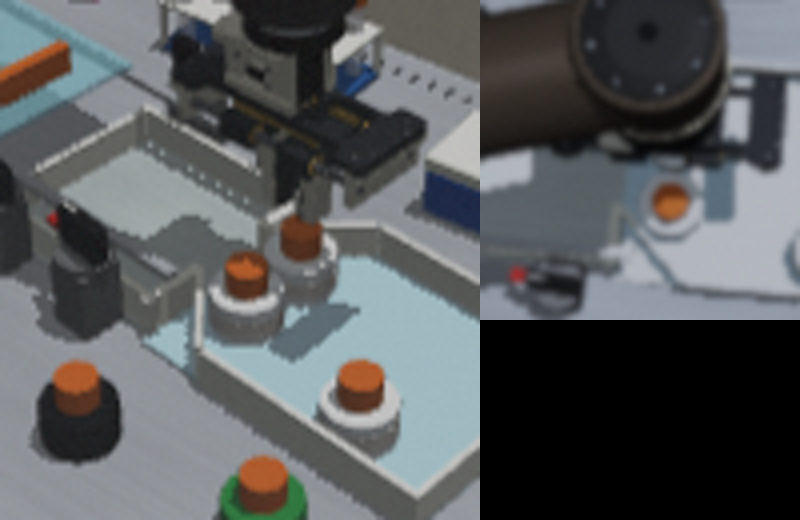

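```bash

python3 - <<'E'
from h import *
s=r.get_state();t=s["tcp_pos"];print(t,s["gripper_width"],s["eef_rot"])
print("tip side px",proj("side",t-[0,0,.011]),"grasp",proj("side",t+[0,0,.008]))
p,d=r.capture("side");i=r.camera_info("side");K=np.array(i["mtx"]);T=np.array(i["pose"])
def w(u,v): 
    z=d[v,u];return (T[:3,:3]@(np.linalg.inv(K)@[u,v,1]*z)+T[:3,3]).round(3)
for v in range(166,206,2): print(v,*[ (tuple(w(u,v)),tuple(p[v,u])) for u in (322,325,328)])
E
```

```text
[ 0.59736132 -0.09863398  0.0592443 ] 0.016894411717902857 [179.09196829  -1.25198834  -4.96288038]
tip side px [324.71737917 190.44177383] grasp [324.81240535 185.7881983 ]
166 ((np.float64(0.562), np.float64(-0.113), np.float64(0.171)), (np.uint8(30), np.uint8(34), np.uint8(37))) ((np.float64(0.564), np.float64(-0.123), np.float64(0.174)), (np.uint8(34), np.uint8(36), np.uint8(37))) ((np.float64(0.565), np.float64(-0.133), np.float64(0.178)), (np.uint8(54), np.uint8(48), np.uint8(35)))
168 ((np.float64(0.551), np.float64(-0.122), np.float64(0.174)), (np.uint8(35), np.uint8(35), np.uint8(37))) ((np.float64(0.557), np.float64(-0.128), np.float64(0.173)), (np.uint8(40), np.uint8(42), np.uint8(46))) ((np.float64(0.563), np.float64(-0.135), np.float64(0.173)), (np.uint8(40), np.uint8(37), np.uint8(35)))
170 ((np.float64(0.555), np.float64(-0.119), np.float64(0.163)), (np.uint8(29), np.uint8(28), np.uint8(30))) ((np.float64(0.554), np.float64(-0.131), np.float64(0.169)), (np.uint8(29), np.uint8(30), np.uint8(31))) ((np.float64(0.561), np.float64(-0.136), np.float64(0.167)), (np.uint8(65)
[... 4755 characters left out ...]
 np.float64(0.034)), (np.uint8(97), np.uint8(98), np.uint8(98)))
202 ((np.float64(0.57), np.float64(-0.109), np.float64(0.023)), (np.uint8(83), np.uint8(81), np.uint8(81))) ((np.float64(0.577), np.float64(-0.116), np.float64(0.022)), (np.uint8(84), np.uint8(83), np.uint8(82))) ((np.float64(0.582), np.float64(-0.124), np.float64(0.023)), (np.uint8(83), np.uint8(82), np.uint8(81)))
204 ((np.float64(0.57), np.float64(-0.109), np.float64(0.015)), (np.uint8(86), np.uint8(88), np.uint8(87))) ((np.float64(0.576), np.float64(-0.117), np.float64(0.016)), (np.uint8(83), np.uint8(84), np.uint8(85))) ((np.float64(0.581), np.float64(-0.125), np.float64(0.016)), (np.uint8(85), np.uint8(85), np.uint8(86)))
```

```bash

python3 -m inch '[{"x":0,"y":0,"z":-0.6,"yaw":0},{"x":0,"y":0,"z":-0.8,"yaw":0},{"x":0,"y":0,"z":-0.6,"yaw":0},{"x":0,"y":0,"z":0,"yaw":0},{"x":0,"y":0,"z":0,"yaw":0}]' -1
python3 - <<'E'
from h import *
s=r.get_state();t=s["tcp_pos"];print(t,s["gripper_width"],s["eef_rot"],s["joints"])
p,d=r.capture("side")
q=[proj("side",t+[0,0,k]) for k in(-.011,0,.008,.055)];print(q)
a=cv2.resize(p[110:240,250:400],None,fx=4,fy=4,interpolation=cv2.INTER_CUBIC)
for c in q: cv2.circle(a,(int((c[0]-250)*4+2),int((c[1]-110)*4+2)),3,(0,255,0),-1)
cv2.imwrite("pics/g2.png",a[...,::-1])
E
```

```text
time_s: 5.27
tcp_pos: [0.5949, -0.098, 0.1094]
eef_rot: [179.0, -1.0, -5.0]
contact_force: [-0.2, -0.1, -0.0]
gripper_width: 0.0004
[ 0.59491139 -0.09796596  0.10935023] 0.00036897079662313214 [179.04977604  -1.0188956   -4.99102921] [ 10.02487959  17.47584737 -17.43991396   1.4542592  -54.3550654
  74.13564714]
[array([324.32558263, 178.27776619]), array([324.37967452, 175.4603862 ]), array([324.41938055, 173.39229533]), array([324.65909214, 160.90690095])]
```

View pics/g2.png

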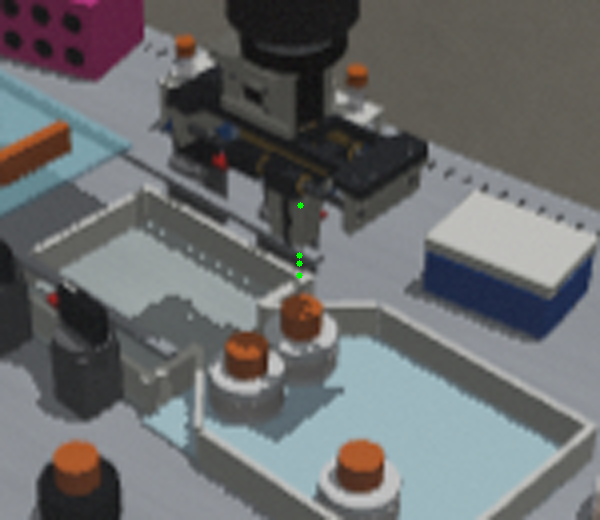

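```bash
cat > tip.py <<'E'
from h import *
def cloud(n):
    p,d=r.capture(n);i=r.camera_info(n);K=np.array(i["mtx"]);T=np.array(i["pose"])
    v,u=np.mgrid[:400,:640];X=np.stack([(u-K[0,2])/K[0,0]*d,(v-K[1,2])/K[1,1]*d,d],-1)@T[:3,:3].T+T[:3,3]
    X[d==0]=np.nan;return p,X
s=r.get_state();t=s["tcp_pos"];p,X=cloud("side")
m=(abs(X[...,0]-t[0])<.025)&(abs(X[...,1]-t[1])<.06)&(X[...,2]>.068)&(X[...,2]<t[2]+.06)
q=X[m];q=q[np.argsort(q[:,2])];print(t.round(4),s["gripper_width"],len(q));print((q[:12]-t).round(3))
E
python3 tip.py
python3 -m inch '[{"x":0,"y":0,"z":0,"yaw":0},{"x":0,"y":0,"z":0,"yaw":0},{"x":0,"y":0,"z":0,"yaw":0},{"x":0,"y":0,"z":0,"yaw":0},{"x":0,"y":0,"z":0,"yaw":0}]' 0.05
python3 -m inch '[{"x":0,"y":0,"z":0,"yaw":0},{"x":0,"y":0,"z":0,"yaw":0}]'
python3 tip.py
```

```text
[ 0.5952 -0.098   0.1095] 0.0003096388974969954 114
[[-0.013  0.     0.024]
 [-0.011 -0.003  0.025]
 [-0.012 -0.011  0.025]
 [-0.012  0.004  0.026]
 [-0.01   0.01   0.026]
 [-0.013  0.012  0.026]
 [-0.012  0.001  0.027]
 [ 0.003 -0.011  0.028]
 [-0.011  0.006  0.028]
 [-0.012  0.016  0.028]
 [ 0.004 -0.014  0.028]
 [-0.003 -0.015  0.029]]
time_s: 5.78
tcp_pos: [0.593, -0.0982, 0.1056]
eef_rot: [179.0, -0.7, -5.0]
contact_force: [0.6, 0.3, 0.2]
gripper_width: 0.0283
time_s: 5.95
tcp_pos: [0.5927, -0.0982, 0.1051]
eef_rot: [179.0, -0.6, -5.0]
contact_force: [-0.5, -0.2, -0.0]
gripper_width: 0.0413
[ 0.5927 -0.0982  0.1051] 0.041274430425190224 158
[[ 0.005 -0.005 -0.037]
 [-0.012 -0.016  0.022]
 [ 0.001  0.024  0.023]
 [ 0.003  0.026  0.025]
 [-0.01   0.024  0.026]
 [-0.008  0.029  0.026]
 [-0.012 -0.016  0.026]
 [-0.001  0.027  0.026]
 [-0.013 -0.032  0.026]
 [ 0.009  0.023  0.026]
 [ 0.003  0.022  0.026]
 [-0.006  0.023  0.027]]
```

```bash

python3 -m inch '[{"x":0.2,"y":0,"z":0.6,"yaw":0},{"x":0.1,"y":0,"z":0.7,"yaw":0},{"x":0.1,"y":0,"z":0.7,"yaw":0},{"x":0,"y":0,"z":0.5,"yaw":0},{"x":0,"y":0,"z":0,"yaw":0}]'
sed -i 's/>.068)/>.044)/' tip.py; python3 go.py 30 -42 29 0; python3 tip.py
```

```text
time_s: 6.42
tcp_pos: [0.6056, -0.1002, 0.0426]
eef_rot: [179.0, -0.9, -5.0]
contact_force: [-0.3, 0.6, -0.8]
gripper_width: 0.0462
t6.4 unit [ 36.6 -44.2] z42.6 yaw0.0 w46.2 F [-0.3  0.6 -0.8] | need rows xyz [-0.27 -0.1   0.54] yaw 0.0 j [ 10.  23. -20.   2. -47.  74.]
[ 0.6056 -0.1002  0.0426] 0.04618987600217211 229
[[-0.024  0.009  0.002]
 [-0.022 -0.002  0.002]
 [-0.018 -0.007  0.002]
 [-0.013 -0.015  0.003]
 [-0.023  0.005  0.003]
 [-0.01  -0.013  0.003]
 [-0.022  0.01   0.004]
 [-0.02  -0.004  0.005]
 [-0.019 -0.007  0.006]
 [-0.019 -0.015  0.006]
 [-0.015 -0.012  0.006]
 [-0.021  0.011  0.006]]
```

```bash

python3 -m inch '[{"x":-0.25,"y":-0.1,"z":0.35,"yaw":0},{"x":-0.1,"y":0,"z":0.35,"yaw":0},{"x":0,"y":0,"z":0,"yaw":0}]'
python3 -m inch '[{"x":0,"y":0,"z":0,"yaw":0},{"x":0,"y":0,"z":0,"yaw":0},{"x":0,"y":0,"z":0,"yaw":0},{"x":0,"y":0,"z":0,"yaw":0},{"x":0,"y":0,"z":0,"yaw":0}]' -1 10
python3 go.py 30 -125 28 0
```

```text
time_s: 6.72
tcp_pos: [0.5986, -0.0969, 0.0267]
eef_rot: [179.0, -1.2, -5.0]
contact_force: [-0.4, 0.2, 0.7]
gripper_width: 0.0462
time_s: 7.13
tcp_pos: [0.5988, -0.0966, 0.0281]
eef_rot: [179.1, -1.3, -4.9]
contact_force: [1.0, 0.0, -1.9]
gripper_width: 0.0336
t7.1 unit [ 29.5 -41.2] z28.1 yaw0.1 w33.6 F [ 1.   0.  -1.9] | need rows xyz [0.02 3.35 0.06] yaw 0.02 j [ 10.  23. -22.   2. -44.  74.]
```

```bash

python3 -m inch '[{"x":0,"y":0.4,"z":0,"yaw":0},{"x":0,"y":0.5,"z":0,"yaw":0},{"x":0,"y":0.5,"z":0,"yaw":0},{"x":0,"y":0.5,"z":0,"yaw":0},{"x":0,"y":0.5,"z":0,"yaw":0}]'
python3 go.py 30 -125 28 0
```

```text
time_s: 7.55
tcp_pos: [0.5936, -0.1597, 0.0295]
eef_rot: [179.1, -1.3, -4.8]
contact_force: [0.7, -0.0, -1.8]
gripper_width: 0.0334
t7.5 unit [  29.9 -104.5] z29.5 yaw0.2 w33.4 F [ 0.7 -0.  -1.8] | need rows xyz [0.   0.82 0.07] yaw 0.06 j [  4.  23. -21.   2. -45.  80.]
```

```bash

python3 -m inch '[{"x":0,"y":0.5,"z":0.08,"yaw":0},{"x":0,"y":0.5,"z":0.08,"yaw":0},{"x":0,"y":0.2,"z":0.05,"yaw":0},{"x":0,"y":0,"z":0.05,"yaw":0}]' -1 6
python3 go.py 30 -125 28 0
```

```text
time_s: 7.88
tcp_pos: [0.5937, -0.198, 0.0264]
eef_rot: [179.1, -1.7, -4.9]
contact_force: [-1.6, 3.7, 9.2]
gripper_width: 0.034
t7.9 unit [  33.3 -142.6] z26.4 yaw0.1 w34.0 F [-1.6  3.7  9.2] | need rows xyz [-0.13 -0.7  -0.08] yaw 0.01 j [  0.  24. -20.   2. -44.  84.]
```

```bash

python3 -m inch '[{"x":0,"y":0,"z":-0.03,"yaw":0},{"x":0,"y":0,"z":0,"yaw":0},{"x":0,"y":0,"z":0,"yaw":0},{"x":0,"y":0,"z":0,"yaw":0}]' 0.05
python3 -m inch '[{"x":0,"y":0,"z":-0.5,"yaw":0},{"x":0,"y":0,"z":-0.7,"yaw":0},{"x":0,"y":0,"z":-0.7,"yaw":0},{"x":-0.5,"y":-0.5,"z":0,"yaw":0},{"x":-1,"y":-1,"z":0,"yaw":0}]'
cat > look.py <<'E'
from go import *
for n in("top","side"):
    p,d=r.capture(n)
    for c,a in orange(p):
        z=.064 if n=="top" else .058
        q=onz(n,c,z);u=unit(q)*1000
        if abs(u[0])<110 and -280<u[1]<200: print(n,c,a,"unit",u.round(0))
E
python3 look.py; python3 go.py -33 -40 28 0
```

```text
time_s: 8.22
tcp_pos: [0.5936, -0.2021, 0.0276]
eef_rot: [179.1, -1.8, -5.1]
contact_force: [0.0, 0.9, 0.3]
gripper_width: 0.0455
time_s: 8.63
tcp_pos: [0.5593, -0.1628, 0.0727]
eef_rot: [179.0, -1.6, -5.2]
contact_force: [0.8, 1.5, 0.1]
gripper_width: 0.0457
top [316.  201.5] 13 unit [-39. -41.]
top [356.4 211.9] 54 unit [ -66. -188.]
side [311.4 196.1] 54 unit [-30. -40.]
side [349.7 199.8] 65 unit [  38. -138.]
side [340.2 224. ] 80 unit [ -63. -187.]
t8.7 unit [  -8.4 -108.1] z72.6 yaw-0.1 w45.9 F [ 0.3 -0.8 -0.6] | need rows xyz [-1.03 -2.75  1.71] yaw -0.02 j [  4.  17. -24.   2. -48.  80.]
```

```bash

python3 -m inch '[{"x":-0.3,"y":-0.9,"z":0,"yaw":0},{"x":-0.3,"y":-0.9,"z":0,"yaw":0},{"x":-0.1,"y":-0.6,"z":0,"yaw":0},{"x":0,"y":-0.1,"z":0,"yaw":0},{"x":0,"y":0,"z":0,"yaw":0}]' 
python3 go.py -32.5 -42 28 0
```

```text
time_s: 9.15
tcp_pos: [0.5422, -0.0932, 0.0713]
eef_rot: [179.0, -1.5, -4.9]
contact_force: [-0.6, -1.1, -0.4]
gripper_width: 0.0463
t9.2 unit [-27.2 -42.7] z71.3 yaw0.1 w46.3 F [-0.6 -1.1 -0.4] | need rows xyz [-0.26 -0.06  1.73] yaw 0.02 j [ 12.  15. -27.   2. -47.  72.]
```

```bash

python3 -m inch '[{"x":-0.25,"y":0,"z":0.5,"yaw":0},{"x":-0.05,"y":0,"z":0.6,"yaw":0},{"x":0,"y":0,"z":0.5,"yaw":0},{"x":0,"y":0,"z":0.1,"yaw":0},{"x":0,"y":0,"z":0,"yaw":0}]' 
python3 go.py -32.5 -42 28 0
```

```text
time_s: 9.57
tcp_pos: [0.5377, -0.0951, 0.0281]
eef_rot: [179.0, -1.6, -4.8]
contact_force: [-0.0, -0.4, -0.7]
gripper_width: 0.0457
t9.6 unit [-31.5 -45. ] z28.1 yaw0.2 w45.7 F [-0.  -0.4 -0.7] | need rows xyz [-0.04 -0.12 -0.  ] yaw 0.04 j [ 12.  18. -30.   2. -40.  72.]
```

```bash

python3 -m inch '[{"x":0,"y":-0.08,"z":0,"yaw":0},{"x":0,"y":0,"z":0,"yaw":0},{"x":0,"y":0,"z":0,"yaw":0},{"x":0,"y":0,"z":0,"yaw":0},{"x":0,"y":0,"z":0,"yaw":0}]' -1 6
python3 go.py 0 -55 27 0
python3 -m inch '[{"x":0.2,"y":0.2,"z":0.02,"yaw":0},{"x":0.3,"y":0.15,"z":0.02,"yaw":0},{"x":0.3,"y":0.1,"z":0.02,"yaw":0},{"x":0.3,"y":0,"z":0.02,"yaw":0},{"x":0,"y":0,"z":0,"yaw":0}]'
python3 go.py 0 30 27 0
```

```text
time_s: 9.98
tcp_pos: [0.5391, -0.094, 0.0296]
eef_rot: [179.0, -1.7, -4.9]
contact_force: [0.6, 0.1, -1.1]
gripper_width: 0.0333
t10.0 unit [-30.2 -43.8] z29.6 yaw0.1 w33.3 F [ 0.6  0.1 -1.1] | need rows xyz [1.2  0.45 0.15] yaw 0.03 j [ 12.  18. -30.   2. -41.  72.]
time_s: 10.4
tcp_pos: [0.5692, -0.1091, 0.0295]
eef_rot: [179.0, -1.8, -4.8]
contact_force: [0.4, -0.8, -0.2]
gripper_width: 0.034
t10.4 unit [  1.1 -56.2] z29.5 yaw0.2 w34.0 F [ 0.4 -0.8 -0.2] | need rows xyz [-0.04 -3.45  0.04] yaw 0.04 j [  9.  20. -26.   2. -42.  74.]
```

```bash

python3 -m inch '[{"x":-0.05,"y":-0.3,"z":0.1,"yaw":0},{"x":0,"y":-0.4,"z":0.06,"yaw":0},{"x":0,"y":-0.4,"z":0.03,"yaw":0},{"x":0,"y":-0.4,"z":0.02,"yaw":0},{"x":0,"y":-0.4,"z":0.02,"yaw":0}]'
python3 go.py 0 50 27 0
python3 -m inch '[{"x":0,"y":-0.4,"z":0.02,"yaw":0},{"x":0,"y":-0.4,"z":0.02,"yaw":0},{"x":0,"y":-0.4,"z":0.02,"yaw":0},{"x":0,"y":-0.4,"z":0.02,"yaw":0},{"x":0,"y":-0.3,"z":0.02,"yaw":0}]'
python3 go.py -48 148 27 0
```

```text
time_s: 10.82
tcp_pos: [0.5768, -0.0628, 0.0261]
eef_rot: [178.9, -2.2, -4.9]
contact_force: [-0.8, -2.3, 5.0]
gripper_width: 0.0338
t10.8 unit [ 4.7 -9.5] z26.1 yaw0.1 w33.8 F [-0.8 -2.3  5. ] | need rows xyz [-0.18 -2.38 -0.09] yaw 0.01 j [ 14.  20. -27.   3. -41.  69.]
time_s: 11.23
tcp_pos: [0.5843, -0.0117, 0.0261]
eef_rot: [178.8, -2.6, -4.8]
contact_force: [-0.6, -2.1, 5.8]
gripper_width: 0.0339
t11.2 unit [ 7.6 42.1] z26.1 yaw0.2 w33.9 F [-0.6 -2.1  5.8] | need rows xyz [-2.21 -4.24 -0.22] yaw 0.05 j [ 20.  21. -27.   3. -41.  63.]
```

```bash

python3 -m inch '[{"x":-0.2,"y":-0.5,"z":-0.01,"yaw":0},{"x":-0.3,"y":-0.5,"z":-0.01,"yaw":0},{"x":-0.3,"y":-0.5,"z":0,"yaw":0},{"x":-0.3,"y":-0.5,"z":0,"yaw":0},{"x":-0.3,"y":-0.5,"z":0,"yaw":0}]'
python3 go.py -48 142 27 0
python3 -m inch '[{"x":-0.3,"y":-0.5,"z":0,"yaw":0},{"x":-0.3,"y":-0.4,"z":0,"yaw":0},{"x":-0.2,"y":-0.3,"z":0,"yaw":0}]'
python3 go.py -48 142 27 0
```

```text
time_s: 11.65
tcp_pos: [0.558, 0.0584, 0.0261]
eef_rot: [178.9, -3.0, -4.7]
contact_force: [1.1, -1.2, 4.1]
gripper_width: 0.0336
t11.7 unit [-24.6 109.7] z26.1 yaw0.3 w33.6 F [ 1.1 -1.2  4.1] | need rows xyz [-0.93 -1.3  -0.11] yaw 0.07 j [ 28.  19. -30.   4. -39.  54.]
time_s: 11.9
tcp_pos: [0.5414, 0.094, 0.0262]
eef_rot: [179.0, -3.3, -4.6]
contact_force: [-0.6, -2.1, 3.3]
gripper_width: 0.0336
t11.9 unit [-44.3 143.7] z26.2 yaw0.4 w33.6 F [-0.6 -2.1  3.3] | need rows xyz [-0.15  0.07 -0.04] yaw 0.1 j [ 32.  18. -32.   5. -38.  49.]
```

```bash

python3 -m inch '[{"x":0,"y":0,"z":-0.02,"yaw":0},{"x":0,"y":0,"z":0,"yaw":0},{"x":0,"y":0,"z":0,"yaw":0},{"x":0,"y":0,"z":0,"yaw":0}]' 0.05
python3 -m inch '[{"x":0,"y":0,"z":-0.5,"yaw":0},{"x":0,"y":0,"z":-0.7,"yaw":0},{"x":0,"y":0,"z":-0.7,"yaw":0},{"x":0.4,"y":0.7,"z":-0.3,"yaw":0},{"x":0.5,"y":1,"z":0,"yaw":0}]'
python3 -m inch '[{"x":0.3,"y":1,"z":0,"yaw":0},{"x":0.3,"y":1,"z":0,"yaw":0},{"x":0.3,"y":1,"z":0,"yaw":0},{"x":0.2,"y":0.9,"z":0,"yaw":0},{"x":0,"y":0.9,"z":0,"yaw":0}]'
python3 look.py; python3 go.py 36 -139 27 0
```

```text
time_s: 12.23
tcp_pos: [0.54, 0.096, 0.0262]
eef_rot: [179.0, -3.2, -4.5]
contact_force: [-0.1, 0.9, -0.9]
gripper_width: 0.0458
time_s: 12.65
tcp_pos: [0.5546, 0.0515, 0.0829]
eef_rot: [178.8, -2.9, -4.5]
contact_force: [0.2, 1.0, 0.0]
gripper_width: 0.046
time_s: 13.07
tcp_pos: [0.5755, -0.0778, 0.0875]
eef_rot: [178.8, -3.0, -4.5]
contact_force: [0.3, -0.1, 0.1]
gripper_width: 0.0464
top [345.  183.6] 56 unit [  34. -141.]
top [356.4 211.9] 54 unit [ -66. -188.]
side [266.5 172.7] 50 unit [-45. 152.]
side [349.7 199.8] 64 unit [  38. -138.]
side [340.1 223.8] 74 unit [ -63. -186.]
t13.2 unit [  3.5 -26. ] z87.1 yaw0.3 w46.3 F [-0.5  0.6 -0.6] | need rows xyz [1.15 4.47 2.56] yaw 0.07 j [ 13.  16. -24.   3. -48.  71.]
```

```bash

python3 -m inch '[{"x":0.3,"y":1,"z":0,"yaw":0},{"x":0.3,"y":1,"z":0,"yaw":0},{"x":0.3,"y":1,"z":0.2,"yaw":0},{"x":0.2,"y":0.8,"z":0.3,"yaw":0},{"x":0,"y":0.1,"z":0.1,"yaw":0}]'
python3 go.py 34 -140 27 0
```

```text
time_s: 13.58
tcp_pos: [0.5948, -0.1845, 0.0748]
eef_rot: [178.9, -2.9, -4.9]
contact_force: [-0.5, -0.2, -0.5]
gripper_width: 0.046
t13.6 unit [  33.1 -129.1] z74.8 yaw0.1 w46.0 F [-0.5 -0.2 -0.5] | need rows xyz [-0.06  0.4   1.92] yaw 0.04 j [  2.  20. -19.   2. -48.  82.]
```

```bash

python3 -m inch '[{"x":0,"y":0.4,"z":0.4,"yaw":0},{"x":0,"y":0.1,"z":0.6,"yaw":0},{"x":0,"y":0,"z":0.6,"yaw":0},{"x":0,"y":0,"z":0.2,"yaw":0},{"x":0,"y":0,"z":0,"yaw":0}]'
python3 go.py 34 -140 27 0
```

```text
time_s: 14.0
tcp_pos: [0.5943, -0.2007, 0.0253]
eef_rot: [178.9, -2.8, -5.1]
contact_force: [-0.5, -0.1, 0.3]
gripper_width: 0.0459
t14.0 unit [  34.1 -145.3] z25.3 yaw-0.1 w45.9 F [-0.5 -0.1  0.3] | need rows xyz [-0.   -0.21 -0.07] yaw -0.02 j [  0.  24. -21.   2. -42.  83.]
```

```bash

python3 -m inch '[{"x":0,"y":-0.15,"z":-0.02,"yaw":0},{"x":0,"y":0,"z":0,"yaw":0},{"x":0,"y":0,"z":0,"yaw":0},{"x":0,"y":0,"z":0,"yaw":0},{"x":0,"y":0,"z":0,"yaw":0}]' -1 6
python3 go.py 0 -50 27 0
python3 -m inch '[{"x":-0.2,"y":-0.4,"z":0.02,"yaw":0},{"x":-0.2,"y":-0.5,"z":0.02,"yaw":0},{"x":-0.2,"y":-0.5,"z":0.02,"yaw":0},{"x":-0.2,"y":-0.5,"z":0.02,"yaw":0},{"x":-0.2,"y":-0.5,"z":0.02,"yaw":0}]'
python3 go.py 0 -50 27 0
```

```text
time_s: 14.42
tcp_pos: [0.595, -0.1952, 0.027]
eef_rot: [178.9, -2.8, -5.0]
contact_force: [-0.4, -0.3, -1.7]
gripper_width: 0.0338
t14.4 unit [  34.3 -139.8] z27.0 yaw0.0 w33.8 F [-0.4 -0.3 -1.7] | need rows xyz [-1.37 -3.59 -0.14] yaw 0.01 j [  1.  24. -21.   2. -43.  83.]
time_s: 14.83
tcp_pos: [0.5781, -0.1312, 0.0256]
eef_rot: [178.9, -3.3, -5.0]
contact_force: [-0.0, -1.0, 2.5]
gripper_width: 0.0337
t14.8 unit [ 11.9 -77.5] z25.6 yaw-0.0 w33.7 F [-0.  -1.   2.5] | need rows xyz [-0.47 -1.1  -0.1 ] yaw -0.01 j [  7.  21. -26.   3. -40.  75.]
```

```bash

python3 -m inch '[{"x":-0.2,"y":-0.4,"z":0,"yaw":0},{"x":-0.15,"y":-0.3,"z":0,"yaw":0},{"x":-0.05,"y":-0.4,"z":0,"yaw":0},{"x":0,"y":-0.4,"z":0,"yaw":0}]'
python3 go.py 2 50 27 0
python3 -m inch '[{"x":-0.02,"y":-0.4,"z":0,"yaw":0},{"x":-0.02,"y":-0.4,"z":0,"yaw":0},{"x":-0.02,"y":-0.4,"z":0,"yaw":0},{"x":-0.02,"y":-0.4,"z":0,"yaw":0},{"x":-0.02,"y":-0.4,"z":0,"yaw":0}]'
python3 go.py 48 142 27 0
```

```text
time_s: 15.17
tcp_pos: [0.5699, -0.0879, 0.0257]
eef_rot: [178.9, -3.4, -4.9]
contact_force: [0.5, -1.0, 1.0]
gripper_width: 0.0339
t15.2 unit [ -0.1 -35. ] z25.7 yaw0.1 w33.9 F [ 0.5 -1.   1. ] | need rows xyz [ 0.09 -3.4  -0.11] yaw 0.02 j [ 12.  20. -29.   3. -39.  70.]
time_s: 15.58
tcp_pos: [0.5735, -0.0327, 0.0256]
eef_rot: [178.9, -3.6, -4.9]
contact_force: [-0.5, -2.3, 3.3]
gripper_width: 0.0342
t15.6 unit [-1.3 20.2] z25.6 yaw0.1 w34.2 F [-0.5 -2.3  3.3] | need rows xyz [ 1.98 -4.87 -0.03] yaw 0.03 j [ 18.  19. -29.   4. -39.  64.]
```

```bash

python3 -m inch '[{"x":0,"y":-0.5,"z":0,"yaw":0},{"x":0,"y":-0.5,"z":0,"yaw":0},{"x":0.3,"y":-0.5,"z":0,"yaw":0},{"x":0.3,"y":-0.5,"z":0.01,"yaw":0},{"x":0.3,"y":-0.5,"z":0.02,"yaw":0}]'
python3 go.py 46 144 27 0
python3 -m inch '[{"x":0.3,"y":-0.5,"z":0.02,"yaw":0},{"x":0.3,"y":-0.5,"z":0.02,"yaw":0},{"x":0.3,"y":-0.5,"z":0.02,"yaw":0}]'
python3 go.py 46 144 27 0
```

```text
time_s: 16.0
tcp_pos: [0.6021, 0.033, 0.0255]
eef_rot: [178.8, -3.5, -4.9]
contact_force: [-1.4, -3.0, 7.1]
gripper_width: 0.0335
t16.0 unit [21.5 88.2] z25.5 yaw0.1 w33.5 F [-1.4 -3.   7.1] | need rows xyz [ 0.99 -2.23 -0.05] yaw 0.02 j [ 24.  22. -26.   4. -40.  58.]
time_s: 16.25
tcp_pos: [0.6316, 0.072, 0.0255]
eef_rot: [178.8, -3.6, -4.9]
contact_force: [-1.3, -2.8, 6.5]
gripper_width: 0.0341
t16.2 unit [ 47.5 129.7] z25.5 yaw0.1 w34.1 F [-1.3 -2.8  6.5] | need rows xyz [-0.05 -0.57 -0.08] yaw 0.04 j [ 26.  24. -21.   4. -42.  56.]
```

```bash

python3 -m inch '[{"x":0,"y":-0.4,"z":0,"yaw":0},{"x":0,"y":-0.05,"z":-0.02,"yaw":0}]'
python3 -m inch '[{"x":0,"y":0,"z":-0.02,"yaw":0},{"x":0,"y":0,"z":0,"yaw":0},{"x":0,"y":0,"z":0,"yaw":0},{"x":0,"y":0,"z":0,"yaw":0}]' 0.05
python3 -m inch '[{"x":0,"y":0,"z":-0.5,"yaw":0},{"x":0,"y":0,"z":-0.7,"yaw":0},{"x":0,"y":0,"z":-0.7,"yaw":0},{"x":-0.3,"y":0.7,"z":-0.3,"yaw":0},{"x":-0.3,"y":1,"z":0,"yaw":0}]'
python3 -m inch '[{"x":-0.3,"y":1,"z":0,"yaw":0},{"x":-0.3,"y":1,"z":0,"yaw":0},{"x":-0.3,"y":1,"z":0,"yaw":0},{"x":-0.3,"y":1,"z":0,"yaw":0},{"x":-0.3,"y":1,"z":0,"yaw":0}]'
python3 look.py; python3 go.py -65 -187 27 0
```

```text
time_s: 16.42
tcp_pos: [0.6364, 0.0871, 0.0256]
eef_rot: [178.8, -3.7, -4.8]
contact_force: [-0.7, -2.4, 0.5]
gripper_width: 0.0335
time_s: 16.75
tcp_pos: [0.6359, 0.0884, 0.024]
eef_rot: [178.8, -3.5, -4.8]
contact_force: [0.1, 1.0, -0.3]
gripper_width: 0.0456
time_s: 17.17
tcp_pos: [0.6129, 0.0485, 0.0788]
eef_rot: [178.7, -3.3, -4.7]
contact_force: [-0.2, -0.5, -0.3]
gripper_width: 0.0462
time_s: 17.58
tcp_pos: [0.5618, -0.0782, 0.0809]
eef_rot: [178.8, -3.5, -4.7]
contact_force: [0.6, -0.4, -0.0]
gripper_width: 0.0465
top [266.1 171.5] 22 unit [ 58. 149.]
top [356.3 211.9] 52 unit [ -66. -188.]
side [286.2 160.7] 26 unit [ 48. 155.]
side [266.5 172.7] 51 unit [-45. 152.]
side [340.1 223.9] 73 unit [ -63. -186.]
t17.7 unit [-10.3 -27.9] z80.7 yaw0.1 w45.9 F [ 0.3 -0.3 -0.8] | need rows xyz [-2.32  6.31  2.15] yaw 0.03 j [ 13.  15. -27.   3. -46.  70.]
```

```bash

python3 -m inch '[{"x":-0.35,"y":1,"z":0,"yaw":0},{"x":-0.35,"y":1,"z":0,"yaw":0},{"x":-0.35,"y":1,"z":0,"yaw":0},{"x":-0.35,"y":1,"z":0,"yaw":0},{"x":-0.35,"y":1,"z":0,"yaw":0}]'
python3 -m inch '[{"x":-0.2,"y":0.6,"z":0.1,"yaw":0},{"x":0,"y":0.2,"z":0.1,"yaw":0},{"x":0,"y":0,"z":0.1,"yaw":0}]'
python3 go.py -65 -188 27 0; python3 look.py
```

```text
time_s: 18.1
tcp_pos: [0.5054, -0.2031, 0.0815]
eef_rot: [178.8, -3.6, -4.8]
contact_force: [0.6, -1.5, -0.8]
gripper_width: 0.0462
time_s: 18.35
tcp_pos: [0.4964, -0.2272, 0.0745]
eef_rot: [178.8, -3.6, -5.1]
contact_force: [0.5, 0.5, 0.1]
gripper_width: 0.0461
t18.4 unit [ -61.1 -180.2] z74.5 yaw-0.1 w46.1 F [0.5 0.5 0.1] | need rows xyz [-0.27  0.27  1.89] yaw -0.03 j [ -3.  13. -29.   2. -44.  87.]
top [266.8 173.4] 56 unit [ 51. 146.]
side [288.3 160.8] 55 unit [ 53. 149.]
side [266.9 173.5] 61 unit [-47. 148.]
side [340.  223.8] 68 unit [ -63. -186.]
```

```bash

python3 -m inch '[{"x":-0.15,"y":0.2,"z":0.4,"yaw":0},{"x":0,"y":0.1,"z":0.6,"yaw":0},{"x":0,"y":0,"z":0.6,"yaw":0},{"x":0,"y":0,"z":0.2,"yaw":0},{"x":0,"y":0,"z":0,"yaw":0}]'
python3 go.py -64 -187 27 0
```

```text
time_s: 18.87
tcp_pos: [0.4989, -0.2307, 0.0288]
eef_rot: [178.8, -3.8, -4.7]
contact_force: [-0.4, -0.3, 0.9]
gripper_width: 0.046
t18.9 unit [ -58.3 -183.5] z28.8 yaw0.3 w46.0 F [-0.4 -0.3  0.9] | need rows xyz [-0.23  0.14  0.06] yaw 0.07 j [ -3.  17. -32.   2. -37.  87.]
```

```bash

python3 -m inch '[{"x":-0.25,"y":0.15,"z":0.08,"yaw":0},{"x":-0.1,"y":0,"z":0,"yaw":0},{"x":0,"y":0,"z":0,"yaw":0}]'
python3 -m inch '[{"x":0,"y":0,"z":0,"yaw":0},{"x":0,"y":0,"z":0,"yaw":0},{"x":0,"y":0,"z":0,"yaw":0},{"x":0,"y":0,"z":0,"yaw":0},{"x":0,"y":0,"z":0,"yaw":0}]' -1 6
python3 go.py 0 -50 27 0
```

```text
time_s: 19.12
tcp_pos: [0.4904, -0.2326, 0.0269]
eef_rot: [178.8, -3.8, -4.6]
contact_force: [1.0, 0.2, 0.2]
gripper_width: 0.046
time_s: 19.53
tcp_pos: [0.491, -0.2325, 0.029]
eef_rot: [178.8, -3.9, -4.6]
contact_force: [-0.3, -0.8, -0.4]
gripper_width: 0.0345
t19.5 unit [ -66. -186.] z29.0 yaw0.4 w34.5 F [-0.3 -0.8 -0.4] | need rows xyz [ 2.67 -5.43  0.15] yaw 0.1 j [ -4.  16. -33.   2. -37.  87.]
```

```bash

python3 -m inch '[{"x":0.2,"y":-0.4,"z":0.06,"yaw":0.05},{"x":0.24,"y":-0.5,"z":0.05,"yaw":0.05},{"x":0.24,"y":-0.5,"z":0.04,"yaw":0},{"x":0.24,"y":-0.5,"z":0.02,"yaw":0},{"x":0.24,"y":-0.5,"z":0.02,"yaw":0}]'
python3 go.py 0 -50 27 0
python3 -m inch '[{"x":0.24,"y":-0.5,"z":0.02,"yaw":0},{"x":0.24,"y":-0.5,"z":0.02,"yaw":0},{"x":0.24,"y":-0.5,"z":0.02,"yaw":0},{"x":0.24,"y":-0.5,"z":0.02,"yaw":0}]'
python3 go.py 0 -50 27 0
```

```text
time_s: 19.95
tcp_pos: [0.5268, -0.1769, 0.0275]
eef_rot: [178.7, -4.1, -5.2]
contact_force: [-0.3, -2.1, -0.5]
gripper_width: 0.0338
t19.9 unit [ -35.2 -127.4] z27.5 yaw-0.2 w33.8 F [-0.3 -2.1 -0.5] | need rows xyz [ 1.39 -3.1   0.05] yaw -0.05 j [  3.  17. -32.   3. -37.  79.]
time_s: 20.28
tcp_pos: [0.5574, -0.1277, 0.0274]
eef_rot: [178.7, -4.2, -5.2]
contact_force: [-1.0, -0.6, 3.3]
gripper_width: 0.0338
t20.3 unit [ -9.  -75.8] z27.4 yaw-0.2 w33.8 F [-1.  -0.6  3.3] | need rows xyz [ 0.35 -1.03  0.02] yaw -0.05 j [  8.  19. -30.   4. -37.  73.]
```

```bash

python3 -m inch '[{"x":0.24,"y":-0.4,"z":0,"yaw":0},{"x":0.1,"y":-0.4,"z":0,"yaw":0},{"x":0,"y":-0.4,"z":0,"yaw":0},{"x":0,"y":-0.4,"z":0,"yaw":0},{"x":-0.02,"y":-0.4,"z":0,"yaw":0}]'
python3 go.py 1 75 27 0
python3 -m inch '[{"x":-0.02,"y":-0.4,"z":0,"yaw":0},{"x":-0.02,"y":-0.4,"z":0,"yaw":0},{"x":-0.02,"y":-0.4,"z":0,"yaw":0},{"x":-0.02,"y":-0.4,"z":0,"yaw":0},{"x":-0.02,"y":-0.5,"z":0,"yaw":0}]'
python3 go.py 1 75 27 0
```

```text
time_s: 20.7
tcp_pos: [0.5731, -0.0745, 0.0274]
eef_rot: [178.6, -4.3, -5.2]
contact_force: [-0.2, -2.3, 2.7]
gripper_width: 0.0333
t20.7 unit [  2.  -21.4] z27.4 yaw-0.2 w33.3 F [-0.2 -2.3  2.7] | need rows xyz [-0.05 -3.86 -0.08] yaw -0.05 j [ 14.  19. -30.   4. -38.  67.]
time_s: 21.12
tcp_pos: [0.5758, -0.0173, 0.0274]
eef_rot: [178.6, -4.5, -5.2]
contact_force: [0.4, -3.3, 6.0]
gripper_width: 0.0338
t21.1 unit [-0.3 35.8] z27.4 yaw-0.2 w33.8 F [ 0.4 -3.3  6. ] | need rows xyz [ 0.05 -1.57 -0.02] yaw -0.05 j [ 20.  19. -30.   5. -37.  61.]
```

Finish this bottle, release, rise, and look.

```bash

python3 -m inch '[{"x":0.02,"y":-0.5,"z":0,"yaw":0},{"x":0.02,"y":-0.5,"z":0,"yaw":0},{"x":0,"y":-0.4,"z":0,"yaw":0},{"x":0,"y":-0.1,"z":-0.02,"yaw":0}]'
python3 -m inch '[{"x":0,"y":0,"z":-0.02,"yaw":0},{"x":0,"y":0,"z":0,"yaw":0},{"x":0,"y":0,"z":0,"yaw":0},{"x":0,"y":0,"z":0,"yaw":0}]' 0.05
python3 -m inch '[{"x":0,"y":0,"z":-0.5,"yaw":0},{"x":0,"y":0,"z":-0.8,"yaw":0},{"x":0,"y":0,"z":-1,"yaw":0},{"x":0,"y":0,"z":-1,"yaw":0},{"x":0,"y":0,"z":-1,"yaw":0}]'
python3 -m inch '[{"x":0,"y":-1,"z":-1,"yaw":0},{"x":0,"y":-1,"z":0,"yaw":0},{"x":0,"y":-1,"z":0,"yaw":0},{"x":0,"y":-1,"z":0,"yaw":0},{"x":0,"y":-1,"z":0,"yaw":0}]'
python3 go.py 0 275 72 0
python3 - <<'E'
from h import *
P={n:r.capture(n)[0] for n in("top","side")}
a=cv2.resize(P["side"][110:270,210:410],None,fx=4,fy=3.7,interpolation=cv2.INTER_CUBIC)
cv2.imwrite("pics/w1.png",a[...,::-1])
E
python3 look.py
```

```text
time_s: 21.45
tcp_pos: [0.5803, 0.0254, 0.0276]
eef_rot: [178.7, -4.5, -5.1]
contact_force: [-0.4, -0.8, -1.3]
gripper_width: 0.0337
time_s: 21.78
tcp_pos: [0.5785, 0.0267, 0.0264]
eef_rot: [178.7, -4.3, -5.1]
contact_force: [0.2, 0.5, -0.7]
gripper_width: 0.0458
time_s: 22.2
tcp_pos: [0.5649, 0.0259, 0.1294]
eef_rot: [178.3, -3.5, -5.3]
contact_force: [0.1, 0.1, 0.2]
gripper_width: 0.0457
time_s: 22.62
tcp_pos: [0.5776, 0.1501, 0.1602]
eef_rot: [178.7, -4.0, -5.9]
contact_force: [0.5, 0.7, -0.7]
gripper_width: 0.0454
t22.6 unit [-13.1 202.7] z160.2 yaw-0.9 w45.4 F [ 0.5  0.7 -0.7] | need rows xyz [ 0.23 -2.98  3.49] yaw -0.23 j [ 36.  13. -18.   4. -57.  46.]
top [267.6 173.2] 43 unit [ 52. 143.]
top [283.4 189.4] 54 unit [-3. 80.]
top [264.5 200.4] 53 unit [-48. 145.]
side [287.9 160.3] 46 unit [ 54. 152.]
side [266.5 172.7] 51 unit [-45. 152.]
side [290.2 174.8] 57 unit [ 2. 87.]
```

View pics/w1.png

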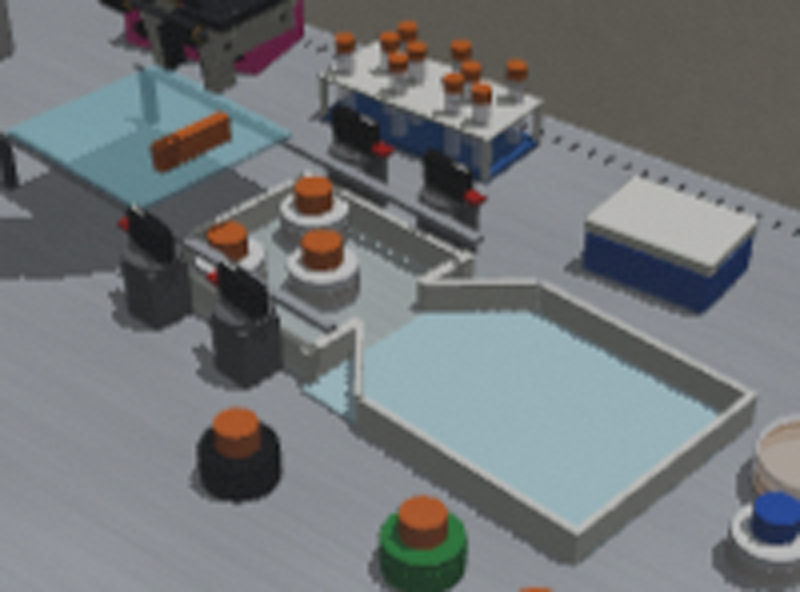

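```bash

python3 -m inch '[{"x":0.3,"y":-0.7,"z":0,"yaw":-0.2},{"x":0.1,"y":-0.7,"z":0,"yaw":0},{"x":0,"y":-0.2,"z":0.5,"yaw":0},{"x":0,"y":0,"z":0.6,"yaw":0},{"x":0,"y":0,"z":0.2,"yaw":0}]' 0.1
python3 go.py 0 243 62 0
python3 -c "
from go import *
p,d=r.capture('top')
for c,a in orange(p):
    if 225<c[0]<250 and 165<c[1]<200: print(c,a,unit(onz('top',c,.106)))
p,d=r.capture('side')
for c,a in orange(p):
    if 245<c[0]<268 and 135<c[1]<155: print(c,a,unit(onz('side',c,.094)))"
```

```text
time_s: 23.23
tcp_pos: [0.594, 0.1862, 0.1268]
eef_rot: [178.6, -3.9, -5.4]
contact_force: [-1.3, -0.6, -0.2]
gripper_width: 0.0483
t23.2 unit [1.000e-01 2.401e+02] z126.8 yaw-0.4 w48.3 F [-1.3 -0.6 -0.2] | need rows xyz [-0.18 -0.18  2.58] yaw -0.09 j [ 38.  17. -17.   5. -54.  44.]
[257.5 144.8] 43 [0.01168395 0.25863037]
```

```bash

python3 -c "
from go import *
q,e=two((235.9,182.9),(257.1,145.2));print(q,e,unit(q))
q,e=two((267.2,173.3),(288.3,160.8));print(q,e,unit(q))"
```

```text
[0.59583567 0.19179377 0.10293921] 0.0022790177130698457 [0.00141359 0.24585251]
[0.63657135 0.08762046 0.06080769] 0.0022120464381635233 [0.05107356 0.14562596]
```

```bash

python3 -m inch '[{"x":0,"y":-0.2,"z":0.5,"yaw":-0.1},{"x":0,"y":-0.05,"z":0.7,"yaw":0},{"x":0,"y":0,"z":0.7,"yaw":0},{"x":0,"y":0,"z":0.3,"yaw":0},{"x":0,"y":0,"z":0,"yaw":0}]'
python3 go.py 0 245 64 0
```

```text
time_s: 23.75
tcp_pos: [0.6006, 0.1909, 0.0737]
eef_rot: [178.8, -4.2, -5.0]
contact_force: [0.6, -0.2, 0.6]
gripper_width: 0.0482
t23.8 unit [  6.2 245.4] z73.7 yaw-0.0 w48.2 F [ 0.6 -0.2  0.6] | need rows xyz [-0.28  0.01  0.37] yaw -0.0 j [ 38.  21. -20.   5. -47.  44.]
```

```bash

python3 -m inch '[{"x":-0.1,"y":0,"z":0.4,"yaw":0},{"x":0,"y":0,"z":0,"yaw":0},{"x":0,"y":0,"z":0,"yaw":0},{"x":0,"y":0,"z":0,"yaw":0},{"x":0,"y":0,"z":0,"yaw":0}]' -1 10
python3 -m inch '[{"x":0,"y":0,"z":0,"yaw":0},{"x":0,"y":0,"z":0,"yaw":0},{"x":0,"y":0,"z":0,"yaw":0},{"x":0,"y":0,"z":0,"yaw":0}]'
python3 go.py 0 25 64 0
```

```text
time_s: 24.17
tcp_pos: [0.5998, 0.1913, 0.0651]
eef_rot: [178.8, -4.3, -5.0]
contact_force: [0.8, 0.8, -0.2]
gripper_width: 0.0206
time_s: 24.5
tcp_pos: [0.5999, 0.1913, 0.0656]
eef_rot: [178.9, -4.4, -5.1]
contact_force: [0.2, -0.5, -2.6]
gripper_width: 0.0139
t24.5 unit [  5.5 245.7] z65.6 yaw-0.1 w13.9 F [ 0.2 -0.5 -2.6] | need rows xyz [-0.21  8.83  0.22] yaw -0.02 j [ 38.  21. -21.   5. -46.  43.]
```

```bash

python3 -m inch '[{"x":0,"y":0.4,"z":0,"yaw":0},{"x":0,"y":0.5,"z":0,"yaw":0},{"x":0,"y":0.5,"z":0,"yaw":0},{"x":0,"y":0.5,"z":0,"yaw":0},{"x":0,"y":0.5,"z":0,"yaw":0}]'
python3 go.py 0 25 64 0
python3 -m inch '[{"x":0,"y":0.6,"z":0,"yaw":0},{"x":0,"y":0.6,"z":0,"yaw":0},{"x":0,"y":0.6,"z":0,"yaw":0},{"x":0,"y":0.6,"z":0,"yaw":0},{"x":0,"y":0.6,"z":0,"yaw":0}]'
python3 go.py 0 25 64 0
```

```text
time_s: 24.92
tcp_pos: [0.5939, 0.1305, 0.0656]
eef_rot: [179.0, -4.3, -4.9]
contact_force: [3.1, 1.4, -7.3]
gripper_width: 0.0143
t24.9 unit [  4.9 184.6] z65.6 yaw0.1 w14.3 F [ 3.1  1.4 -7.3] | need rows xyz [-0.21  6.38  0.16] yaw 0.01 j [ 33.  19. -23.   5. -45.  49.]
time_s: 25.33
tcp_pos: [0.5858, 0.0469, 0.0656]
eef_rot: [179.1, -4.3, -5.1]
contact_force: [3.9, 1.4, -10.4]
gripper_width: 0.0142
t25.3 unit [  4.  100.6] z65.6 yaw-0.1 w14.2 F [  3.9   1.4 -10.4] | need rows xyz [-0.16  3.02  0.1 ] yaw -0.02 j [ 26.  17. -26.   4. -44.  56.]
```

```bash

python3 -m inch '[{"x":0,"y":0.5,"z":0.04,"yaw":0},{"x":0,"y":0.5,"z":0.03,"yaw":0},{"x":0,"y":0.5,"z":0.02,"yaw":0},{"x":0,"y":0.5,"z":0.02,"yaw":0},{"x":0,"y":0.4,"z":0.02,"yaw":0}]'
python3 go.py 0 25 64 0
python3 -m inch '[{"x":0,"y":0.3,"z":0,"yaw":0},{"x":0,"y":0.3,"z":0,"yaw":0},{"x":0,"y":0.3,"z":0,"yaw":0},{"x":0,"y":0.3,"z":0,"yaw":0}]'
python3 go.py 0 25 64 0
```

```text
time_s: 25.75
tcp_pos: [0.5795, -0.0199, 0.0656]
eef_rot: [179.2, -4.5, -5.2]
contact_force: [-7.3, 20.8, 3.9]
gripper_width: 0.0339
t25.8 unit [ 3.6 33.5] z65.6 yaw-0.2 w33.9 F [-7.3 20.8  3.9] | need rows xyz [-0.15  0.34  0.06] yaw -0.06 j [ 19.  16. -27.   4. -43.  63.]
time_s: 26.08
tcp_pos: [0.5775, -0.0434, 0.0654]
eef_rot: [-179.9, -4.8, -5.3]
contact_force: [-2.0, 20.5, -3.9]
gripper_width: 0.0821
t26.1 unit [3.7 9.9] z65.4 yaw-0.3 w82.1 F [-2.  20.5 -3.9] | need rows xyz [-0.15 -0.6   0.04] yaw -0.08 j [ 16.  16. -27.   2. -42.  67.]
```

```bash

python3 -m inch '[{"x":0,"y":-0.1,"z":0,"yaw":0},{"x":0,"y":0,"z":0,"yaw":0},{"x":0,"y":0,"z":0,"yaw":0}]' -1 10
python3 - <<'E'
from h import *
P={n:r.capture(n)[0] for n in("top","side")}
a=cv2.resize(P["side"][120:230,210:360],None,fx=4,fy=4,interpolation=cv2.INTER_CUBIC)
cv2.imwrite("pics/c1.png",a[...,::-1])
E
python3 go.py 0 25 64 0
```

```text
time_s: 26.33
tcp_pos: [0.5783, -0.0362, 0.0651]
eef_rot: [-179.3, -5.0, -5.3]
contact_force: [-3.3, 20.6, -1.9]
gripper_width: 0.0681
t26.4 unit [ 3.8 17.5] z65.1 yaw-0.3 w67.7 F [-2.  20.2 -2.8] | need rows xyz [-0.16 -0.3   0.03] yaw -0.08 j [ 17.  16. -27.   2. -42.  67.]
```

View pics/c1.png

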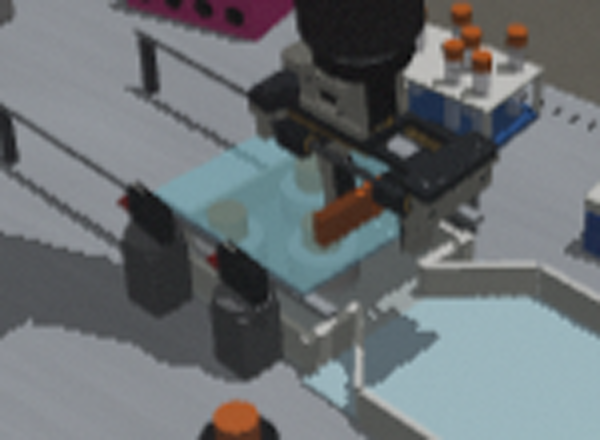

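```bash

python3 - <<'E'
from go import *
S=lambda u,v:(210+u/4-.4,120+v/4-.4)
for nm,p,z in(("cov front -x",(305,292),.076),("cov front +x",(400,240),.076),("cov back -x",(158,188),.076),("handle -x end",(315,230),.091),("well wall corner throat",(360,310),.036)):
    print(nm,(unit(onz("side",S(*p),z))*1000).round(0))
q=np.load("top0.npy")
# initial cover edges in top0 crop
T=lambda u,v:(185+u/3.8-.37,140+v/3.8-.37)
for p in((228,262),(245,82),(38,240),(55,70)): print("top0 cover corner",(unit(onz("top",T(*p),.076))*1000).round(0))
p,d=r.capture("top")
for c,a in orange(p):
    u=unit(onz('top',c,.106))*1000
    if abs(u[0])<60 and 0<u[1]<120: print("top orange",c,a,u.round(0))
E
python3 tip.py|head -3
```

```text
cov front -x [-87.  14.]
cov front +x [10.  6.]
cov back -x [-77. 200.]
handle -x end [-41.  50.]
well wall corner throat [-40.   2.]
top0 cover corner [-84. 211.]
top0 cover corner [ 89. 212.]
top0 cover corner [-76. 392.]
top0 cover corner [ 87. 394.]
[ 0.5784 -0.0359  0.0651] 0.06749940103484148 281
[[-0.02  -0.002  0.004]
 [-0.008 -0.004  0.005]
```

```bash

python3 -m inch '[{"x":0,"y":-0.4,"z":0,"yaw":0},{"x":0,"y":-0.4,"z":0,"yaw":0},{"x":0,"y":-0.1,"z":0,"yaw":0},{"x":0,"y":0,"z":0,"yaw":0}]' 0.6 10
python3 go.py 0 43 64 0
```

```text
time_s: 26.87
tcp_pos: [0.5809, -0.0135, 0.0666]
eef_rot: [-179.4, -5.0, -5.2]
contact_force: [-0.2, -0.6, 0.0]
gripper_width: 0.0702
t26.9 unit [ 4.4 40. ] z66.6 yaw-0.2 w70.2 F [-0.2 -0.6  0. ] | need rows xyz [-0.18 -0.12  0.09] yaw -0.06 j [ 19.  16. -27.   2. -42.  64.]
```

```bash

python3 -m inch '[{"x":0,"y":0,"z":-0.8,"yaw":0},{"x":0,"y":0,"z":-1,"yaw":0},{"x":0,"y":0,"z":-1,"yaw":0.5},{"x":0,"y":0,"z":0,"yaw":1},{"x":0,"y":0,"z":0,"yaw":1}]' -0.1 10
python3 -m inch '[{"x":0,"y":0,"z":0,"yaw":1},{"x":0,"y":0,"z":0,"yaw":1},{"x":0,"y":0,"z":0,"yaw":1},{"x":0,"y":0,"z":0,"yaw":1},{"x":0,"y":0,"z":0,"yaw":1}]' >/dev/null
python3 -m inch '[{"x":0,"y":0,"z":0,"yaw":1},{"x":0,"y":0,"z":0,"yaw":1},{"x":0,"y":0,"z":0,"yaw":1},{"x":0,"y":0,"z":0,"yaw":1},{"x":0,"y":0,"z":0,"yaw":1}]' >/dev/null
python3 -m inch '[{"x":0,"y":0,"z":0,"yaw":1},{"x":0,"y":0,"z":0,"yaw":1},{"x":0,"y":0,"z":0,"yaw":1},{"x":0,"y":0,"z":0,"yaw":1},{"x":0,"y":0,"z":0,"yaw":1}]'
python3 go.py -115 50 75 -90
python3 - <<'E'
from go import *
P={n:r.capture(n)[0] for n in("top","side")}
a=cv2.resize(P["side"][120:230,210:360],None,fx=4,fy=4,interpolation=cv2.INTER_CUBIC)
cv2.imwrite("pics/c2.png",a[...,::-1])
b=cv2.resize(P["top"][135:235,225:325],None,fx=5,fy=5,interpolation=cv2.INTER_CUBIC)
cv2.imwrite("pics/c2t.png",b[...,::-1])
for n in P:
  for lo,hi in(((0,120,80),(3,255,255)),((172,120,80),(180,255,255))):
    for c,a in blobs(P[n],lo,hi,3):
        u=unit(onz(n,c,.075))*1000
        if abs(u[0])<150 and -50<u[1]<260: print("red",n,c,a,u.round(0))
E
python3 look.py
```

```text
time_s: 27.28
tcp_pos: [0.573, -0.017, 0.1388]
eef_rot: [-178.7, -4.7, -15.4]
contact_force: [-1.2, -0.5, -0.7]
gripper_width: 0.0432
time_s: 28.53
tcp_pos: [0.5718, -0.0286, 0.1431]
eef_rot: [-175.1, -1.4, -78.8]
contact_force: [0.0, 0.3, 0.2]
gripper_width: 0.0391
t28.5 unit [-3.4 24.2] z143.1 yaw-73.8 w39.1 F [0.  0.3 0.2] | need rows xyz [-2.3   4.21  2.32] yaw 4.06 j [ 18.  10. -23.   3. -52.  -8.]
red top [272.2 155. ] 6 [118. 131.]
red top [303. 158.] 3 [115.  18.]
red top [302.5 157.2] 4 [118.  20.]
red side [328.  162.7] 11 [121.  26.]
side [298.1 168.7] 46 unit [44. 92.]
```

View pics/c2t.png

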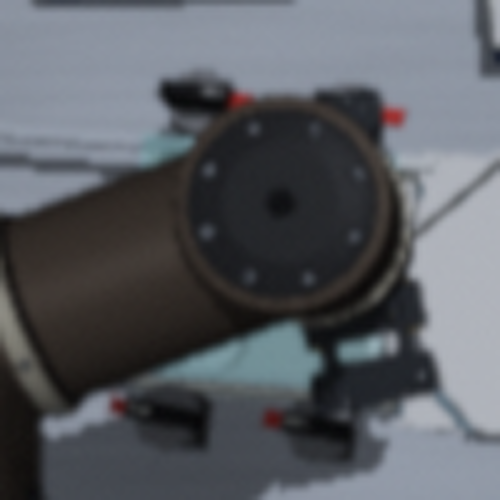

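```bash

python3 -m inch '[{"x":-0.5,"y":0.8,"z":0,"yaw":1},{"x":-0.5,"y":0.8,"z":0,"yaw":1},{"x":-0.3,"y":0.8,"z":0,"yaw":1},{"x":-0.3,"y":0.8,"z":0,"yaw":0.8},{"x":-0.3,"y":0.8,"z":0,"yaw":0}]' 0.1
python3 go.py -112 53 75 -90
```

```text
time_s: 29.15
tcp_pos: [0.4687, 0.011, 0.1326]
eef_rot: [-174.9, -0.2, -93.8]
contact_force: [0.1, 1.1, 0.7]
gripper_width: 0.0482
t29.1 unit [-109.5   54.7] z132.6 yaw-88.8 w48.2 F [0.1 1.1 0.7] | need rows xyz [0.06 0.31 2.29] yaw 0.31 j [ 28.   1. -36.   4. -49. -34.]
```

```bash

python3 -m inch '[{"x":0,"y":0.1,"z":0.5,"yaw":0.3},{"x":0,"y":0,"z":0.7,"yaw":0},{"x":0,"y":0,"z":0.6,"yaw":0},{"x":0,"y":0,"z":0.1,"yaw":0},{"x":0,"y":0,"z":0,"yaw":0}]' 0.1
python3 go.py -112 53 66 -90
python3 - <<'E'
from go import *
P={n:r.capture(n)[0] for n in("top","side")}
a=cv2.resize(P["side"][140:230,210:310],None,fx=5,fy=5,interpolation=cv2.INTER_CUBIC)
cv2.imwrite("pics/k1.png",a[...,::-1])
E
```

```text
time_s: 29.57
tcp_pos: [0.4673, 0.0115, 0.0858]
eef_rot: [-174.6, -0.0, -94.2]
contact_force: [0.1, -0.0, 0.8]
gripper_width: 0.048
t29.6 unit [-110.9   55.1] z85.8 yaw-89.2 w48.0 F [ 0.1 -0.   0.8] | need rows xyz [0.08 0.12 0.78] yaw 0.2 j [ 28.   4. -40.   4. -41. -36.]
```

View pics/k1.png

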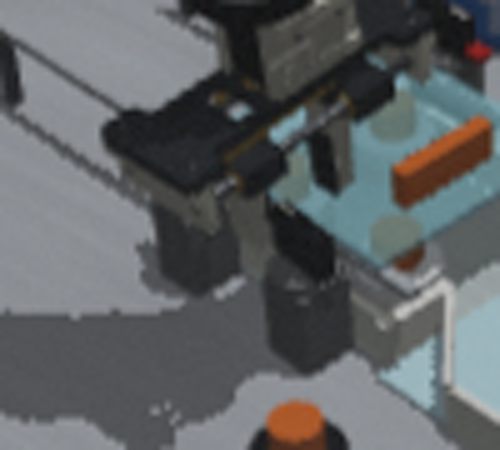

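```bash

python3 -m inch '[{"x":0.08,"y":0.1,"z":0.4,"yaw":0.2},{"x":0,"y":0,"z":0.35,"yaw":0},{"x":0,"y":0,"z":0,"yaw":0}]'
python3 -m inch '[{"x":0,"y":0,"z":0,"yaw":0},{"x":0,"y":0,"z":0,"yaw":0},{"x":0,"y":0,"z":0,"yaw":0},{"x":0,"y":0,"z":0,"yaw":0},{"x":0,"y":0,"z":0,"yaw":0}]' -1 8
python3 -m inch '[{"x":0,"y":0,"z":0,"yaw":0},{"x":0,"y":0,"z":0,"yaw":0},{"x":0,"y":0,"z":0,"yaw":0}]'
python3 go.py -112 53 66 -135
```

```text
time_s: 29.92
tcp_pos: [0.4693, 0.0105, 0.0696]
eef_rot: [-174.3, 0.2, -95.0]
contact_force: [-0.6, 0.0, 0.3]
gripper_width: 0.0484
time_s: 30.33
tcp_pos: [0.4705, 0.0107, 0.0712]
eef_rot: [-174.3, 0.2, -94.9]
contact_force: [-7.3, 1.6, -1.1]
gripper_width: 0.0207
time_s: 30.58
tcp_pos: [0.4673, 0.0103, 0.0707]
eef_rot: [-174.5, 0.2, -95.0]
contact_force: [3.2, -1.4, -4.5]
gripper_width: 0.0146
t30.6 unit [-110.8   53.9] z70.7 yaw-90.0 w14.6 F [ 3.2 -1.4 -4.5] | need rows xyz [0.04 0.07 0.18] yaw 11.25 j [ 28.   5. -41.   5. -39. -37.]
```

```bash

python3 -m inch '[{"x":0,"y":0,"z":0,"yaw":0.8},{"x":0,"y":0,"z":0,"yaw":1},{"x":0,"y":0,"z":0,"yaw":1},{"x":0,"y":0,"z":0,"yaw":1},{"x":0,"y":0,"z":0,"yaw":1}]'
python3 go.py -112 53 66 -135
```

```text
time_s: 31.0
tcp_pos: [0.4685, 0.0102, 0.0708]
eef_rot: [-174.8, 2.0, -114.7]
contact_force: [1.9, -1.4, -1.8]
gripper_width: 0.0143
t31.0 unit [-109.6   53.8] z70.8 yaw-109.7 w14.3 F [ 1.9 -1.4 -1.8] | need rows xyz [0.07 0.09 0.18] yaw 6.33 j [ 28.   5. -41.   5. -39. -56.]
```

```bash

python3 -m inch '[{"x":0,"y":0,"z":0,"yaw":1},{"x":0,"y":0,"z":0,"yaw":1},{"x":0,"y":0,"z":0,"yaw":1},{"x":0,"y":0,"z":0,"yaw":1},{"x":0,"y":0,"z":0,"yaw":1}]' >/dev/null
python3 go.py -112 53 66 -135
python3 -m inch '[{"x":0,"y":0,"z":0,"yaw":0.8},{"x":0,"y":0,"z":0,"yaw":0},{"x":0,"y":0,"z":0,"yaw":0}]'
python3 go.py -112 53 66 -135
```

```text
t31.4 unit [-108.4   53.2] z70.9 yaw-130.6 w14.2 F [ 1.5 -1.7 -1.3] | need rows xyz [0.11 0.12 0.18] yaw 1.11 j [ 28.   5. -41.   5. -39. -77.]
time_s: 31.67
tcp_pos: [0.4699, 0.0092, 0.0709]
eef_rot: [-176.0, 4.0, -139.0]
contact_force: [-0.4, 0.4, -1.9]
gripper_width: 0.0146
t31.7 unit [-108.1   53. ] z70.9 yaw-134.0 w14.6 F [-0.4  0.4 -1.9] | need rows xyz [0.12 0.12 0.18] yaw 0.24 j [ 28.   5. -41.   5. -39. -81.]
```

```bash

python3 -m inch '[{"x":0,"y":0,"z":0,"yaw":0},{"x":0,"y":0,"z":0,"yaw":0},{"x":0,"y":0,"z":0,"yaw":0},{"x":0,"y":0,"z":0,"yaw":0}]' 0.1 >/dev/null
python3 -m inch '[{"x":0,"y":0,"z":-0.6,"yaw":0},{"x":0,"y":0,"z":-1,"yaw":0},{"x":0,"y":0,"z":-1,"yaw":-0.5},{"x":0,"y":0,"z":0,"yaw":-1},{"x":0,"y":0,"z":0,"yaw":-1}]' >/dev/null
python3 -m inch '[{"x":0,"y":0,"z":0,"yaw":-1},{"x":0,"y":0,"z":0,"yaw":-1},{"x":0,"y":0,"z":0,"yaw":-1},{"x":0,"y":0,"z":0,"yaw":-1},{"x":0,"y":0,"z":0,"yaw":-1}]' >/dev/null
python3 -m inch '[{"x":0,"y":0,"z":0,"yaw":-1},{"x":0,"y":0,"z":0,"yaw":-1},{"x":0,"y":0,"z":0,"yaw":-1}]'
python3 go.py 117 161 120 -90
```

```text
time_s: 33.08
tcp_pos: [0.4637, 0.0099, 0.1405]
eef_rot: [-174.2, 0.1, -94.6]
contact_force: [0.2, 0.8, -0.4]
gripper_width: 0.0486
t33.1 unit [-114.4   53.2] z140.5 yaw-89.6 w48.6 F [ 0.2  0.8 -0.4] | need rows xyz [-4.24 -9.16  1.76] yaw 0.11 j [ 29.  -1. -36.   4. -49. -36.]
```

```bash

python3 -m inch '[{"x":-0.47,"y":-1,"z":0,"yaw":0},{"x":-0.47,"y":-1,"z":0,"yaw":0},{"x":-0.47,"y":-1,"z":0,"yaw":0},{"x":-0.47,"y":-1,"z":0,"yaw":0},{"x":-0.47,"y":-1,"z":0,"yaw":0}]' >/dev/null
python3 -m inch '[{"x":-0.47,"y":-1,"z":0,"yaw":0},{"x":-0.47,"y":-1,"z":0,"yaw":0},{"x":-0.47,"y":-1,"z":0,"yaw":0},{"x":-0.2,"y":-0.4,"z":0,"yaw":0},{"x":0,"y":0,"z":0,"yaw":0}]'
python3 go.py 117 161 70 -90
```

```text
time_s: 33.92
tcp_pos: [0.6875, 0.096, 0.1613]
eef_rot: [-174.2, 0.0, -93.9]
contact_force: [-0.7, -0.7, 0.6]
gripper_width: 0.0481
t33.9 unit [101.1 158.4] z161.3 yaw-88.9 w48.1 F [-0.7 -0.7  0.6] | need rows xyz [-0.09 -0.27  3.7 ] yaw 0.26 j [ 26.  20.  -7.   3. -58. -31.]
```

```bash

python3 -m inch '[{"x":-0.1,"y":-0.25,"z":0.6,"yaw":0.3},{"x":0,"y":-0.05,"z":0.8,"yaw":0},{"x":0,"y":0,"z":0.8,"yaw":0},{"x":0,"y":0,"z":0.4,"yaw":0},{"x":0,"y":0,"z":0,"yaw":0}]'
python3 go.py 117 161 68 -90
python3 - <<'E'
from go import *
p=r.capture("side")[0]
a=cv2.resize(p[110:220,220:340],None,fx=5,fy=5,interpolation=cv2.INTER_CUBIC)
cv2.imwrite("pics/k3.png",a[...,::-1])
E
```

```text
time_s: 34.33
tcp_pos: [0.7014, 0.0975, 0.095]
eef_rot: [-174.2, 0.2, -95.1]
contact_force: [-0.2, 0.0, 0.5]
gripper_width: 0.0482
t34.3 unit [114.8 161.1] z95.0 yaw-90.1 w48.2 F [-0.2  0.   0.5] | need rows xyz [0.01 0.02 1.08] yaw -0.03 j [ 25.  25. -10.   4. -51. -32.]
```

View pics/k3.png

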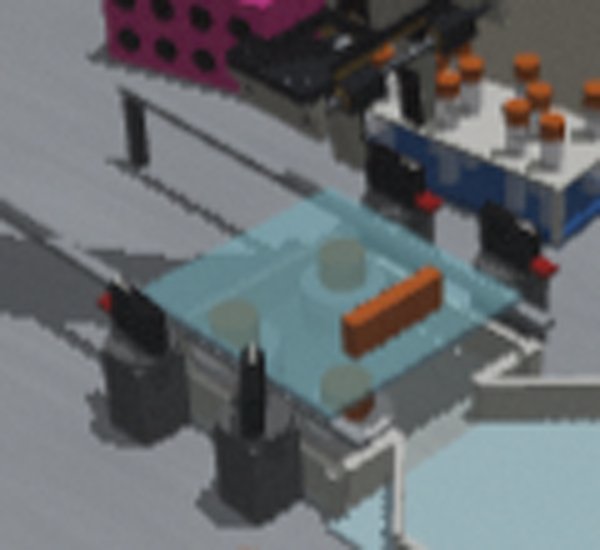

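```bash

python3 - <<'E'
from go import *
for y in(135,160,185):
  for x,n in((116,"k3"),):
    q=proj("side",np.r_[world((x/1e3,y/1e3)),.106]);print(n,y,((q-[220,110])*5+2).round(0))
for y in(25,50,75):
    q=proj("side",np.r_[world((.116,y/1e3)),.106]);print("k2",y,((q-[220,110])*5+2).round(0))
for y in(135,160,185):
    q=proj("side",np.r_[world((-.112,y/1e3)),.106]);print("k4",y,((q-[220,110])*5+2).round(0))
E
```

```text
k3 135 [421. 169.]
k3 160 [396. 155.]
k3 185 [370. 142.]
k2 25 [540. 231.]
k2 50 [512. 217.]
k2 75 [485. 202.]
k4 135 [167. 312.]
k4 160 [141. 296.]
k4 185 [116. 280.]
```

```bash

python3 -m inch '[{"x":0,"y":0,"z":0.5,"yaw":0},{"x":0,"y":0,"z":0.5,"yaw":0},{"x":0,"y":0,"z":0,"yaw":0}]'
python3 -m inch '[{"x":0,"y":0,"z":0,"yaw":0},{"x":0,"y":0,"z":0,"yaw":0},{"x":0,"y":0,"z":0,"yaw":0},{"x":0,"y":0,"z":0,"yaw":0},{"x":0,"y":0,"z":0,"yaw":0}]' -1 8 >/dev/null
python3 -m inch '[{"x":0,"y":0,"z":0,"yaw":0},{"x":0,"y":0,"z":0,"yaw":0},{"x":0,"y":0,"z":0,"yaw":0}]'
python3 go.py 116 160 68 -135
```

```text
time_s: 34.63
tcp_pos: [0.7052, 0.0976, 0.0731]
eef_rot: [-173.9, 0.3, -95.1]
contact_force: [0.1, 0.1, 0.1]
gripper_width: 0.0483
time_s: 35.3
tcp_pos: [0.7071, 0.0979, 0.0759]
eef_rot: [-173.7, 0.4, -95.0]
contact_force: [1.2, -0.5, -0.7]
gripper_width: 0.0144
t35.3 unit [120.4 162. ] z75.9 yaw-90.0 w14.4 F [ 1.2 -0.5 -0.7] | need rows xyz [0.08 0.21 0.3 ] yaw 11.24 j [ 25.  26. -11.   4. -48. -33.]
```

```bash

python3 -m inch '[{"x":0,"y":0,"z":0,"yaw":0.8},{"x":0,"y":0,"z":0,"yaw":1},{"x":0,"y":0,"z":0,"yaw":1},{"x":0,"y":0,"z":0,"yaw":1},{"x":0,"y":0,"z":0,"yaw":1}]' >/dev/null
python3 go.py 116 160 68 -135
python3 -m inch '[{"x":0,"y":0,"z":0,"yaw":1},{"x":0,"y":0,"z":0,"yaw":1},{"x":0,"y":0,"z":0,"yaw":1},{"x":0,"y":0,"z":0,"yaw":1},{"x":0,"y":0,"z":0,"yaw":1}]' >/dev/null
python3 -m inch '[{"x":0,"y":0,"z":0,"yaw":0.8},{"x":0,"y":0,"z":0,"yaw":0},{"x":0,"y":0,"z":0,"yaw":0}]'
python3 go.py 116 160 68 -135
```

```text
t35.7 unit [121.6 161.9] z76.0 yaw-109.7 w14.2 F [ 2.4 -0.2 -1.2] | need rows xyz [0.16 0.22 0.29] yaw 6.31 j [ 25.  26. -11.   4. -48. -52.]
time_s: 36.38
tcp_pos: [0.7097, 0.0966, 0.0762]
eef_rot: [-175.5, 4.7, -139.2]
contact_force: [1.6, 0.6, -0.9]
gripper_width: 0.0139
t36.4 unit [123.1 161. ] z76.2 yaw-134.2 w13.9 F [ 1.6  0.6 -0.9] | need rows xyz [0.25 0.2  0.29] yaw 0.21 j [ 25.  26. -11.   4. -48. -77.]
```

Half turn done on knob 3. On to knob 2.

```bash

python3 -m inch '[{"x":0,"y":0,"z":0,"yaw":0},{"x":0,"y":0,"z":0,"yaw":0},{"x":0,"y":0,"z":0,"yaw":0},{"x":0,"y":0,"z":0,"yaw":0}]' 0.1 >/dev/null
python3 -m inch '[{"x":0,"y":0,"z":-0.6,"yaw":0},{"x":0,"y":0,"z":-1,"yaw":0},{"x":0,"y":0,"z":-1,"yaw":-0.5},{"x":0,"y":0,"z":0,"yaw":-1},{"x":0,"y":0,"z":0,"yaw":-1}]' >/dev/null
python3 -m inch '[{"x":0,"y":0,"z":0,"yaw":-1},{"x":0,"y":0,"z":0,"yaw":-1},{"x":0,"y":0,"z":0,"yaw":-1},{"x":0,"y":0,"z":0,"yaw":-1},{"x":0,"y":0,"z":0,"yaw":-1}]' >/dev/null
python3 -m inch '[{"x":0,"y":0,"z":0,"yaw":-1},{"x":0,"y":0,"z":0,"yaw":-1},{"x":0,"y":0,"z":0,"yaw":-1}]'
python3 go.py 118 51 72 -90
```

```text
time_s: 37.8
tcp_pos: [0.7004, 0.0977, 0.146]
eef_rot: [-173.5, 0.3, -94.7]
contact_force: [0.1, -0.5, 1.1]
gripper_width: 0.0482
t37.8 unit [113.8 161.2] z146.0 yaw-89.7 w48.2 F [ 0.1 -0.5  1.1] | need rows xyz [4.43 0.18 2.93] yaw 0.07 j [ 25.  22.  -7.   4. -56. -32.]
```

```bash

python3 -m inch '[{"x":0.9,"y":0,"z":0,"yaw":0},{"x":1,"y":0,"z":0,"yaw":0},{"x":1,"y":0,"z":0,"yaw":0},{"x":1,"y":0,"z":0,"yaw":0},{"x":0.3,"y":0,"z":0,"yaw":0}]' >/dev/null
python3 go.py 118 51 72 -90
python3 -m inch '[{"x":0,"y":0.05,"z":0.6,"yaw":0},{"x":0,"y":0.05,"z":0.7,"yaw":0},{"x":0,"y":0.05,"z":0.5,"yaw":0},{"x":0,"y":0,"z":0,"yaw":0}]'
python3 go.py 118 51 72 -90
```

```text
t38.2 unit [114.5  56. ] z145.6 yaw-88.9 w48.2 F [ 0.1 -0.2  0.3] | need rows xyz [0.22 0.2  2.94] yaw 0.26 j [ 17.  20.  -9.   2. -55. -22.]
time_s: 38.55
tcp_pos: [0.6941, -0.01, 0.1014]
eef_rot: [-173.3, 0.3, -94.1]
contact_force: [-0.6, -0.1, -0.6]
gripper_width: 0.0478
t38.5 unit [116.9  53.4] z101.4 yaw-89.1 w47.8 F [-0.6 -0.1 -0.6] | need rows xyz [0.1  0.09 1.17] yaw 0.23 j [ 16.  22. -12.   3. -49. -22.]
```

```bash

python3 -m inch '[{"x":0.1,"y":0.1,"z":0.6,"yaw":0.2},{"x":0,"y":0.05,"z":0.6,"yaw":0},{"x":0,"y":0,"z":0,"yaw":0}]'
python3 -m inch '[{"x":0,"y":0,"z":0,"yaw":0},{"x":0,"y":0,"z":0,"yaw":0},{"x":0,"y":0,"z":0,"yaw":0},{"x":0,"y":0,"z":0,"yaw":0},{"x":0,"y":0,"z":0,"yaw":0}]' -1 8 >/dev/null
python3 -m inch '[{"x":0,"y":0,"z":0,"yaw":0},{"x":0,"y":0,"z":0,"yaw":0},{"x":0,"y":0,"z":0,"yaw":0}]'
python3 go.py 118 51 72 -135
```

```text
time_s: 38.8
tcp_pos: [0.6946, -0.0117, 0.0723]
eef_rot: [-173.2, 0.4, -94.8]
contact_force: [-1.1, -0.9, -0.4]
gripper_width: 0.0481
time_s: 39.47
tcp_pos: [0.6969, -0.0103, 0.0776]
eef_rot: [-172.9, 0.5, -94.7]
contact_force: [0.4, 0.4, -1.3]
gripper_width: 0.0145
t39.5 unit [119.7  53.3] z77.6 yaw-89.7 w14.5 F [ 0.4  0.4 -1.3] | need rows xyz [0.09 0.1  0.21] yaw 11.32 j [ 16.  24. -13.   3. -46. -23.]
```

```bash

python3 -m inch '[{"x":0,"y":0,"z":0,"yaw":0.8},{"x":0,"y":0,"z":0,"yaw":1},{"x":0,"y":0,"z":0,"yaw":1},{"x":0,"y":0,"z":0,"yaw":1},{"x":0,"y":0,"z":0,"yaw":1}]' >/dev/null
python3 go.py 118 51 68 -135
python3 -m inch '[{"x":0,"y":0,"z":0,"yaw":1},{"x":0,"y":0,"z":0,"yaw":1},{"x":0,"y":0,"z":0,"yaw":1},{"x":0,"y":0,"z":0,"yaw":1},{"x":0,"y":0,"z":0,"yaw":1}]' >/dev/null
python3 -m inch '[{"x":0,"y":0,"z":0,"yaw":0.8},{"x":0,"y":0,"z":0,"yaw":0},{"x":0,"y":0,"z":0,"yaw":0}]'
python3 go.py 118 51 68 -135
python3 -m inch '[{"x":0,"y":0,"z":0,"yaw":0},{"x":0,"y":0,"z":0,"yaw":0},{"x":0,"y":0,"z":0,"yaw":0},{"x":0,"y":0,"z":0,"yaw":0}]' 0.1 >/dev/null
python3 -m inch '[{"x":0,"y":0,"z":-0.6,"yaw":0},{"x":0,"y":0,"z":-1,"yaw":0},{"x":0,"y":0,"z":-1,"yaw":-0.5},{"x":0,"y":0,"z":0,"yaw":-1},{"x":0,"y":0,"z":0,"yaw":-1}]' >/dev/null
python3 -m inch '[{"x":0,"y":0,"z":0,"yaw":-1},{"x":0,"y":0,"z":0,"yaw":-1},{"x":0,"y":0,"z":0,"yaw":-1},{"x":0,"y":0,"z":0,"yaw":-1},{"x":0,"y":0,"z":0,"yaw":-1}]' >/dev/null
python3 -m inch '[{"x":0,"y":0,"z":0,"yaw":-1},{"x":0,"y":0,"z":0,"yaw":-1},{"x":0,"y":0,"z":0,"yaw":-1}]' >/dev/null
python3 go.py -111 162 120 -90; python3 - <<'E'
from go import *
p=r.capture("side")[0]
a=cv2.resize(p[110:220,220:340],None,fx=5,fy=5,interpolation=cv2.INTER_CUBIC)
cv2.imwrite("pics/k2.png",a[...,::-1])
E
```

```text
t39.9 unit [121.3  53.2] z77.7 yaw-109.4 w14.1 F [ 1.4 -1.4 -2.1] | need rows xyz [0.15 0.14 0.37] yaw 6.4 j [ 16.  24. -13.   3. -46. -43.]
time_s: 40.55
tcp_pos: [0.7004, -0.0119, 0.0779]
eef_rot: [-175.0, 5.4, -138.8]
contact_force: [-0.2, -0.2, -1.9]
gripper_width: 0.014
t40.5 unit [123.3  52. ] z77.9 yaw-133.8 w14.0 F [-0.2 -0.2 -1.9] | need rows xyz [0.21 0.16 0.37] yaw 0.31 j [ 16.  24. -13.   3. -46. -67.]
t42.0 unit [114.7  51.7] z148.5 yaw-89.4 w48.2 F [-0.  -0.3 -0.7] | need rows xyz [-4.5   9.06 -0.01] yaw 0.15 j [ 17.  20. -10.   3. -54. -22.]
```

View pics/k2.png

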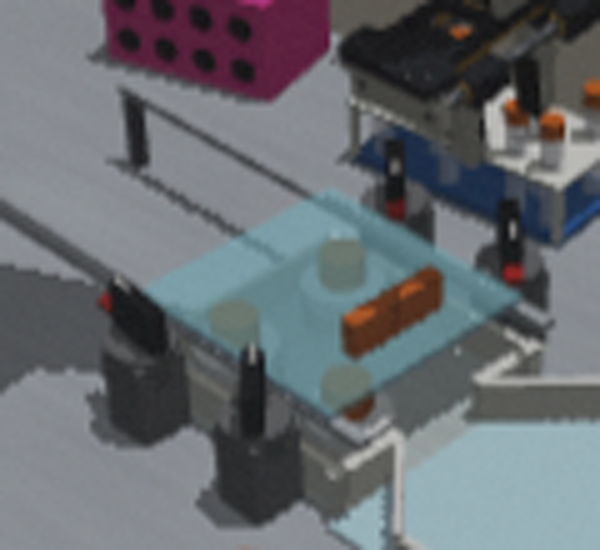

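```bash

python3 -m inch '[{"x":-0.5,"y":0.9,"z":-0.05,"yaw":0},{"x":-0.5,"y":1,"z":-0.05,"yaw":0},{"x":-0.5,"y":1,"z":-0.05,"yaw":0},{"x":-0.5,"y":1,"z":-0.05,"yaw":0},{"x":-0.5,"y":1,"z":-0.05,"yaw":0}]' >/dev/null
python3 -m inch '[{"x":-0.5,"y":1,"z":-0.05,"yaw":0},{"x":-0.5,"y":1,"z":-0.05,"yaw":0},{"x":-0.5,"y":1,"z":-0.05,"yaw":0},{"x":-0.2,"y":0.5,"z":-0.05,"yaw":0},{"x":0,"y":0,"z":0,"yaw":0}]'
python3 go.py -111 161 70 -90
```

```text
time_s: 42.85
tcp_pos: [0.4835, 0.1116, 0.1317]
eef_rot: [-172.3, 0.5, -95.1]
contact_force: [0.5, 0.5, 0.3]
gripper_width: 0.0482
t42.9 unit [-103.5  156.2] z131.7 yaw-90.1 w48.2 F [0.5 0.5 0.3] | need rows xyz [-0.17  0.63  2.41] yaw -0.01 j [ 40.   2. -36.   7. -46. -50.]
```

```bash

python3 -m inch '[{"x":-0.15,"y":0.3,"z":0.6,"yaw":0},{"x":-0.05,"y":0.15,"z":0.7,"yaw":0},{"x":0,"y":0.05,"z":0.5,"yaw":0},{"x":0,"y":0,"z":0,"yaw":0}]'
python3 go.py -109 161 69 -90
```

```text
time_s: 43.18
tcp_pos: [0.4794, 0.12, 0.0872]
eef_rot: [-172.0, 0.9, -95.1]
contact_force: [-0.4, -0.4, -0.7]
gripper_width: 0.0482
t43.2 unit [-108.3  164.2] z87.2 yaw-90.1 w48.2 F [-0.4 -0.4 -0.7] | need rows xyz [0.14 0.13 0.72] yaw -0.02 j [ 41.   5. -41.   8. -38. -53.]
```

```bash

python3 -m inch '[{"x":0.1,"y":0.1,"z":0.4,"yaw":0},{"x":0.05,"y":0,"z":0.4,"yaw":0},{"x":0,"y":0,"z":0,"yaw":0}]'
python3 -m inch '[{"x":0,"y":0,"z":0,"yaw":0},{"x":0,"y":0,"z":0,"yaw":0},{"x":0,"y":0,"z":0,"yaw":0},{"x":0,"y":0,"z":0,"yaw":0},{"x":0,"y":0,"z":0,"yaw":0}]' -1 8 >/dev/null
python3 -m inch '[{"x":0,"y":0,"z":0,"yaw":0},{"x":0,"y":0,"z":0,"yaw":0},{"x":0,"y":0,"z":0,"yaw":0}]'
python3 go.py -109 161 69 -135
python3 -m inch '[{"x":0,"y":0,"z":0,"yaw":0.8},{"x":0,"y":0,"z":0,"yaw":1},{"x":0,"y":0,"z":0,"yaw":1},{"x":0,"y":0,"z":0,"yaw":1},{"x":0,"y":0,"z":0,"yaw":1}]' >/dev/null
python3 go.py -109 161 68 -135
```

```text
time_s: 43.43
tcp_pos: [0.4815, 0.1167, 0.068]
eef_rot: [-171.9, 0.9, -95.2]
contact_force: [-0.3, -0.2, 0.0]
gripper_width: 0.048
time_s: 44.1
tcp_pos: [0.4787, 0.1166, 0.0699]
eef_rot: [-172.2, 1.0, -95.5]
contact_force: [4.8, -2.4, -5.3]
gripper_width: 0.0152
t44.1 unit [-108.7  160.8] z69.9 yaw-90.5 w15.2 F [ 4.8 -2.4 -5.3] | need rows xyz [-0.01  0.02  0.03] yaw 11.11 j [ 41.   6. -42.   9. -36. -53.]
t44.5 unit [-108.5  160.6] z70.1 yaw-110.2 w14.6 F [ 0.6  1.2 -2.8] | need rows xyz [-0.    0.03  0.08] yaw 6.2 j [ 41.   6. -42.   9. -36. -73.]
```

```bash

python3 -m inch '[{"x":0,"y":0,"z":0,"yaw":1},{"x":0,"y":0,"z":0,"yaw":1},{"x":0,"y":0,"z":0,"yaw":1},{"x":0,"y":0,"z":0,"yaw":1},{"x":0,"y":0,"z":0,"yaw":1}]' >/dev/null
python3 -m inch '[{"x":0,"y":0,"z":0,"yaw":0.8},{"x":0,"y":0,"z":0,"yaw":0},{"x":0,"y":0,"z":0,"yaw":0}]' >/dev/null
python3 go.py -109 161 68 -135
python3 -m inch '[{"x":0,"y":0,"z":0,"yaw":0},{"x":0,"y":0,"z":0,"yaw":0},{"x":0,"y":0,"z":0,"yaw":0},{"x":0,"y":0,"z":0,"yaw":0}]' 0.1 >/dev/null
python3 -m inch '[{"x":0,"y":0,"z":-0.6,"yaw":0},{"x":0,"y":0,"z":-1,"yaw":0},{"x":0,"y":0,"z":-0.8,"yaw":0},{"x":0,"y":0,"z":0,"yaw":0}]'
python3 go.py -108 53 70 -135
```

```text
t45.2 unit [-108.6  160.7] z70.4 yaw-134.7 w14.4 F [ 1.2 -0.2 -3.8] | need rows xyz [0.01 0.03 0.09] yaw 0.08 j [ 41.   6. -42.   9. -36. -97.]
time_s: 45.85
tcp_pos: [0.4702, 0.1158, 0.1321]
eef_rot: [-175.0, 6.0, -139.2]
contact_force: [0.6, 1.2, -0.1]
gripper_width: 0.0484
t45.9 unit [-117.1  159.2] z132.1 yaw-134.2 w48.4 F [ 0.6  1.2 -0.1] | need rows xyz [ 3.03 -3.02  2.45] yaw 0.19 j [ 42.   1. -38.   7. -46. -96.]
```

```bash

python3 -m inch '[{"x":0.7,"y":-0.7,"z":0,"yaw":0},{"x":0.8,"y":-0.8,"z":0,"yaw":0},{"x":0.8,"y":-0.8,"z":0,"yaw":0},{"x":0.5,"y":-0.5,"z":0,"yaw":0.2},{"x":0,"y":0,"z":0,"yaw":0}]' >/dev/null
python3 go.py -108 53 70 -135
python3 -m inch '[{"x":0.05,"y":-0.05,"z":0.6,"yaw":0},{"x":0.05,"y":-0.05,"z":0.7,"yaw":0},{"x":0,"y":0,"z":0.5,"yaw":0},{"x":0,"y":0,"z":0,"yaw":0}]' >/dev/null
python3 go.py -108 53 70 -135
```

```text
t46.3 unit [-114.9   59.3] z132.6 yaw-134.6 w48.0 F [-0.6  0.  -0.3] | need rows xyz [ 0.27 -0.15  2.51] yaw 0.09 j [ 30.  -2. -39.   5. -45. -83.]
t46.6 unit [-106.9   56.1] z87.8 yaw-134.7 w48.3 F [-0.8 -0.4 -0.5] | need rows xyz [0.2  0.01 0.7 ] yaw 0.07 j [ 29.   2. -43.   6. -37. -83.]
```

```bash

python3 -m inch '[{"x":0.15,"y":0,"z":0.4,"yaw":0},{"x":0.05,"y":0,"z":0.4,"yaw":0},{"x":0,"y":0,"z":0,"yaw":0}]'
python3 -m inch '[{"x":0,"y":0,"z":0,"yaw":0},{"x":0,"y":0,"z":0,"yaw":0},{"x":0,"y":0,"z":0,"yaw":0},{"x":0,"y":0,"z":0,"yaw":0},{"x":0,"y":0,"z":0,"yaw":0}]' -1 10 >/dev/null
python3 -m inch '[{"x":0,"y":0,"z":0,"yaw":0},{"x":0,"y":0,"z":0,"yaw":0},{"x":0,"y":0,"z":0,"yaw":0}]'
python3 go.py -108 53 69 -180
python3 -m inch '[{"x":0,"y":0,"z":0,"yaw":0.8},{"x":0,"y":0,"z":0,"yaw":1},{"x":0,"y":0,"z":0,"yaw":1},{"x":0,"y":0,"z":0,"yaw":1},{"x":0,"y":0,"z":0,"yaw":1}]' >/dev/null
python3 -m inch '[{"x":0,"y":0,"z":0,"yaw":1},{"x":0,"y":0,"z":0,"yaw":1},{"x":0,"y":0,"z":0,"yaw":1},{"x":0,"y":0,"z":0,"yaw":1},{"x":0,"y":0,"z":0,"yaw":1}]' >/dev/null
python3 go.py -108 53 68 -180
python3 -m inch '[{"x":0,"y":0,"z":0,"yaw":0.8},{"x":0,"y":0,"z":0,"yaw":0.6},{"x":0,"y":0,"z":0,"yaw":0.5},{"x":0,"y":0,"z":0,"yaw":0.5}]'
python3 go.py -108 53 68 -180;python3 -c "
from h import *
print(r.get_state()['moment'])"
```

```text
time_s: 46.85
tcp_pos: [0.4711, 0.0099, 0.0675]
eef_rot: [-174.9, 6.8, -139.6]
contact_force: [0.2, -0.4, -0.5]
gripper_width: 0.0482
time_s: 47.52
tcp_pos: [0.473, 0.0113, 0.0708]
eef_rot: [-174.8, 6.9, -139.5]
contact_force: [3.4, -0.9, -4.5]
gripper_width: 0.0141
t47.5 unit [-105.2   55.3] z70.8 yaw-134.5 w14.1 F [ 3.4 -0.9 -4.5] | need rows xyz [0.15 0.02 0.05] yaw 11.38 j [ 29.   4. -44.   7. -34. -84.]
t48.4 unit [-103.6   51.4] z71.4 yaw184.4 w13.7 F [ 1.9 -5.9 -1.5] | need rows xyz [0.19 0.08 0.11] yaw 1.09 j [  28.    4.  -44.    7.  -34. -124.]
time_s: 48.68
tcp_pos: [0.4742, 0.0064, 0.0714]
eef_rot: [178.3, 8.5, 169.1]
contact_force: [-0.0, 1.8, -1.5]
gripper_width: 0.015
t48.7 unit [-103.6   50.6] z71.4 yaw174.1 w15.0 F [-0.   1.8 -1.5] | need rows xyz [0.2  0.08 0.11] yaw -1.49 j [  28.    4.  -44.    7.  -34. -135.]
[0.33848581 0.64522833 0.33084847]
```

```bash

python3 -m inch '[{"x":0,"y":0,"z":0,"yaw":0},{"x":0,"y":0,"z":0,"yaw":0},{"x":0,"y":0,"z":0,"yaw":0},{"x":0,"y":0,"z":0,"yaw":0}]' 0.1 >/dev/null
python3 -m inch '[{"x":0,"y":0,"z":-0.6,"yaw":0},{"x":0,"y":0,"z":-1,"yaw":0},{"x":0,"y":0,"z":-1,"yaw":-0.5},{"x":0,"y":0,"z":0,"yaw":-1},{"x":0,"y":0,"z":0,"yaw":-1}]' >/dev/null
python3 -m inch '[{"x":0,"y":0,"z":0,"yaw":-1},{"x":0,"y":0,"z":0,"yaw":-1},{"x":0,"y":0,"z":0,"yaw":-1},{"x":0,"y":0,"z":0,"yaw":-1},{"x":0,"y":0,"z":0,"yaw":-1}]' >/dev/null
python3 -m inch '[{"x":0,"y":0,"z":0,"yaw":-1},{"x":0,"y":0,"z":0,"yaw":-1},{"x":0,"y":0,"z":0,"yaw":-1},{"x":0,"y":0,"z":0,"yaw":-1},{"x":0,"y":0,"z":0,"yaw":-0.3}]' >/dev/null
python3 go.py 123 161 130 -135; python3 - <<'E'
from go import *
p=r.capture("side")[0]
a=cv2.resize(p[110:220,220:340],None,fx=5,fy=5,interpolation=cv2.INTER_CUBIC)
cv2.imwrite("pics/k1b.png",a[...,::-1])
E
```

```text
t50.3 unit [-114.1   49.9] z140.6 yaw-135.3 w48.3 F [-0.7  0.1  0.4] | need rows xyz [-9.75 -3.34  1.93] yaw -0.08 j [ 29.  -3. -39.   6. -46. -83.]
```

```bash

python3 -m inch '[{"x":-0.9,"y":-0.33,"z":0,"yaw":0},{"x":-1,"y":-0.34,"z":0,"yaw":0},{"x":-1,"y":-0.34,"z":0,"yaw":0},{"x":-1,"y":-0.34,"z":0,"yaw":0},{"x":-1,"y":-0.34,"z":0,"yaw":0}]' 
python3 -m inch '[{"x":-1,"y":-0.34,"z":0,"yaw":0},{"x":-1,"y":-0.34,"z":0.1,"yaw":0},{"x":-1,"y":-0.34,"z":0.2,"yaw":0},{"x":-0.5,"y":-0.2,"z":0.3,"yaw":0},{"x":0,"y":0,"z":0,"yaw":0}]'
python3 go.py 123 161 75 -135
```

```text
time_s: 50.73
tcp_pos: [0.583, 0.0507, 0.1596]
eef_rot: [-174.7, 6.9, -140.5]
contact_force: [1.1, 0.5, 0.1]
gripper_width: 0.048
time_s: 51.15
tcp_pos: [0.6804, 0.0855, 0.1575]
eef_rot: [-174.7, 6.9, -140.6]
contact_force: [0.1, 0.3, -0.1]
gripper_width: 0.0483
t51.1 unit [ 94.9 147.3] z157.5 yaw-135.6 w48.3 F [ 0.1  0.3 -0.1] | need rows xyz [-0.78 -0.08  3.44] yaw -0.16 j [ 26.  18. -12.   4. -52. -79.]
```

```bash

python3 -m inch '[{"x":-0.4,"y":0,"z":0.6,"yaw":0},{"x":-0.3,"y":0,"z":0.8,"yaw":0},{"x":-0.1,"y":0,"z":0.7,"yaw":0},{"x":0,"y":0,"z":0.2,"yaw":0},{"x":0,"y":0,"z":0,"yaw":0}]' >/dev/null
python3 go.py 123 161 73 -135
```

```text
t51.6 unit [118.4 162.5] z100.8 yaw-135.8 w48.0 F [-0.3 -0.9  0.2] | need rows xyz [ 0.04 -0.07  1.12] yaw -0.19 j [ 26.  23. -12.   5. -47. -80.]
```

```bash

python3 -m inch '[{"x":0,"y":-0.05,"z":0.6,"yaw":-0.1},{"x":0,"y":0,"z":0.6,"yaw":0},{"x":0,"y":0,"z":0,"yaw":0}]'
python3 -m inch '[{"x":0,"y":0,"z":0,"yaw":0},{"x":0,"y":0,"z":0,"yaw":0},{"x":0,"y":0,"z":0,"yaw":0},{"x":0,"y":0,"z":0,"yaw":0},{"x":0,"y":0,"z":0,"yaw":0}]' -1 10 >/dev/null
python3 -m inch '[{"x":0,"y":0,"z":0,"yaw":0},{"x":0,"y":0,"z":0,"yaw":0},{"x":0,"y":0,"z":0,"yaw":0}]'
python3 go.py 123 161 73 -180
python3 -m inch '[{"x":0,"y":0,"z":0,"yaw":0.8},{"x":0,"y":0,"z":0,"yaw":1},{"x":0,"y":0,"z":0,"yaw":1},{"x":0,"y":0,"z":0,"yaw":1},{"x":0,"y":0,"z":0,"yaw":1}]' >/dev/null
python3 -m inch '[{"x":0,"y":0,"z":0,"yaw":1},{"x":0,"y":0,"z":0,"yaw":1},{"x":0,"y":0,"z":0,"yaw":1},{"x":0,"y":0,"z":0,"yaw":1},{"x":0,"y":0,"z":0,"yaw":1}]' >/dev/null
python3 go.py 123 161 73 -180
python3 -m inch '[{"x":0,"y":0,"z":0,"yaw":0.8},{"x":0,"y":0,"z":0,"yaw":0.6},{"x":0,"y":0,"z":0,"yaw":0.5},{"x":0,"y":0,"z":0,"yaw":0.5}]' >/dev/null
python3 go.py 123 161 73 -180;python3 -c "
from h import *
print(r.get_state()['moment'])"
```

```text
time_s: 51.82
tcp_pos: [0.71, 0.0973, 0.0734]
eef_rot: [-174.6, 7.0, -140.4]
contact_force: [-1.2, 0.1, -0.7]
gripper_width: 0.0481
time_s: 52.48
tcp_pos: [0.7111, 0.0973, 0.0804]
eef_rot: [-174.4, 7.3, -140.4]
contact_force: [1.6, 0.1, -1.5]
gripper_width: 0.0137
t52.5 unit [124.5 161.8] z80.4 yaw-135.4 w13.7 F [ 1.6  0.1 -1.5] | need rows xyz [0.1  0.05 0.28] yaw 11.16 j [ 25.  24. -13.   5. -44. -79.]
t53.3 unit [125.8 158.9] z81.0 yaw183.4 w13.5 F [ 1.3 -1.4 -1. ] | need rows xyz [0.16 0.09 0.3 ] yaw 0.85 j [  25.   24.  -13.    5.  -44. -120.]
t53.6 unit [125.9 158. ] z81.5 yaw173.1 w13.6 F [ 1.5 -1.7  0.1] | need rows xyz [0.18 0.09 0.32] yaw -1.73 j [  25.   24.  -13.    6.  -44. -131.]
[-0.48010027  0.17510443  0.03875438]
```

```bash

python3 -m inch '[{"x":0,"y":0,"z":0,"yaw":0},{"x":0,"y":0,"z":0,"yaw":0},{"x":0,"y":0,"z":0,"yaw":0},{"x":0,"y":0,"z":0,"yaw":0}]' 0.1 >/dev/null
python3 -m inch '[{"x":0,"y":0,"z":-0.6,"yaw":0},{"x":0,"y":0,"z":-1,"yaw":0},{"x":0,"y":0,"z":-1,"yaw":-0.5},{"x":0,"y":0,"z":0,"yaw":-1},{"x":0,"y":0,"z":0,"yaw":-1}]' >/dev/null
python3 -m inch '[{"x":0,"y":0,"z":0,"yaw":-1},{"x":0,"y":0,"z":0,"yaw":-1},{"x":0,"y":0,"z":0,"yaw":-1},{"x":0,"y":0,"z":0,"yaw":-1},{"x":0,"y":0,"z":0,"yaw":-1}]' >/dev/null
python3 -m inch '[{"x":0,"y":0,"z":0,"yaw":-1},{"x":0,"y":0,"z":0,"yaw":-1},{"x":0,"y":0,"z":0,"yaw":-1},{"x":0,"y":0,"z":0,"yaw":-1},{"x":0,"y":0,"z":0,"yaw":-0.4}]' >/dev/null
python3 go.py 124 52 130 -135; python3 - <<'E'
from go import *
p=r.capture("side")[0]
a=cv2.resize(p[110:220,220:340],None,fx=6,fy=5.4,interpolation=cv2.INTER_CUBIC)
cv2.imwrite("pics/k3b.png",a[...,::-1])
E
```

```text
t55.2 unit [114.7 158.5] z150.2 yaw-135.8 w47.9 F [-0.5  0.   0.5] | need rows xyz [ 2.79 -3.25  0.79] yaw -0.19 j [ 26.  20. -10.   5. -52. -80.]
```

View pics/k3b.png

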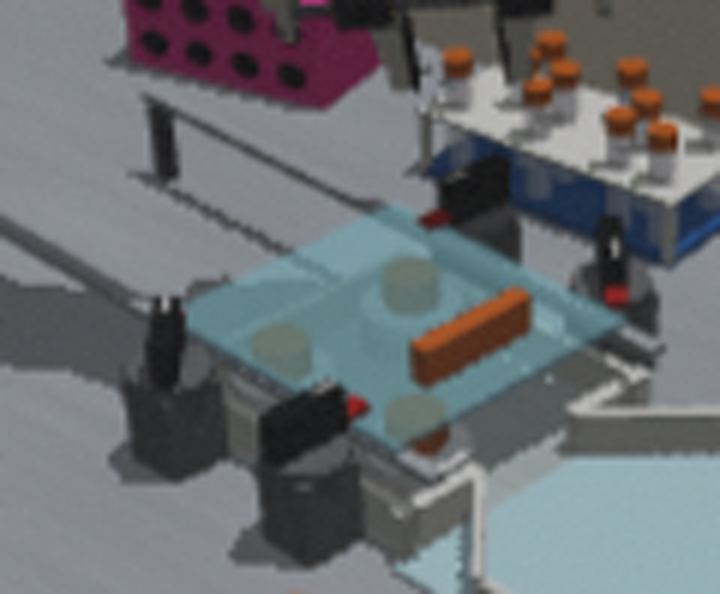

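```bash

python3 -m inch '[{"x":0.6,"y":-0.7,"z":0,"yaw":-0.1},{"x":0.7,"y":-0.8,"z":0,"yaw":0},{"x":0.7,"y":-0.8,"z":0,"yaw":0},{"x":0.6,"y":-0.7,"z":0,"yaw":0},{"x":0,"y":0,"z":0,"yaw":0}]' >/dev/null
python3 go.py 124 52 70 -135
python3 -m inch '[{"x":0,"y":-0.05,"z":0.6,"yaw":0},{"x":0,"y":0,"z":0.8,"yaw":0},{"x":0,"y":0,"z":0.6,"yaw":0},{"x":0,"y":0,"z":0,"yaw":0}]' >/dev/null
python3 go.py 124 52 70 -135
```

```text
t55.7 unit [120.6  58.5] z149.4 yaw-135.2 w48.3 F [ 0.1 -0.2  0.3] | need rows xyz [0.49 0.03 3.15] yaw -0.04 j [ 17.  19. -11.   3. -51. -69.]
t56.0 unit [131.1  57.1] z101.1 yaw-135.5 w48.1 F [-0.2 -0.2 -0.8] | need rows xyz [0.51 0.18 1.18] yaw -0.12 j [ 17.  22. -13.   3. -46. -70.]
```

```bash

python3 -m inch '[{"x":0.4,"y":0.15,"z":0.2,"yaw":0},{"x":0.15,"y":0.05,"z":0.5,"yaw":0},{"x":0.05,"y":0,"z":0.6,"yaw":0},{"x":0,"y":0,"z":0.1,"yaw":0}]'
python3 go.py 124 52 70 -135
```

```text
time_s: 56.37
tcp_pos: [0.7007, -0.0118, 0.0657]
eef_rot: [-174.1, 7.6, -140.5]
contact_force: [0.2, -0.1, -0.4]
gripper_width: 0.0481
t56.4 unit [123.6  52.2] z65.7 yaw-135.5 w48.1 F [ 0.2 -0.1 -0.4] | need rows xyz [-0.03 -0.03 -0.17] yaw -0.12 j [ 16.  24. -16.   4. -41. -70.]
```

```bash

python3 -m inch '[{"x":0,"y":0,"z":0,"yaw":0},{"x":0,"y":0,"z":0,"yaw":0},{"x":0,"y":0,"z":0,"yaw":0},{"x":0,"y":0,"z":0,"yaw":0},{"x":0,"y":0,"z":0,"yaw":0}]' -1 10 >/dev/null
python3 -m inch '[{"x":0,"y":0,"z":0,"yaw":0},{"x":0,"y":0,"z":0,"yaw":0},{"x":0,"y":0,"z":0,"yaw":0}]' >/dev/null
python3 go.py 124 52 70 -180
python3 -m inch '[{"x":0,"y":0,"z":0,"yaw":0.8},{"x":0,"y":0,"z":0,"yaw":1},{"x":0,"y":0,"z":0,"yaw":1},{"x":0,"y":0,"z":0,"yaw":1},{"x":0,"y":0,"z":0,"yaw":1}]' >/dev/null
python3 -m inch '[{"x":0,"y":0,"z":0,"yaw":1},{"x":0,"y":0,"z":0,"yaw":1},{"x":0,"y":0,"z":0,"yaw":1},{"x":0,"y":0,"z":0,"yaw":1},{"x":0,"y":0,"z":0,"yaw":1}]' >/dev/null
python3 go.py 123 52 73 -180
python3 -m inch '[{"x":0,"y":0,"z":0,"yaw":0.8},{"x":0,"y":0,"z":0,"yaw":0.6},{"x":0,"y":0,"z":0,"yaw":0.5},{"x":0,"y":0,"z":0,"yaw":0.5}]' >/dev/null
python3 go.py 123 52 73 -180;python3 -c "
from h import *
print(r.get_state()['moment'])"
```

```text
t57.0 unit [125.9  53.4] z70.2 yaw-135.4 w14.8 F [ 1.   0.2 -1.4] | need rows xyz [ 0.09  0.01 -0.01] yaw 11.15 j [ 16.  23. -16.   4. -41. -70.]
t57.9 unit [127.6  49. ] z70.8 yaw183.2 w13.6 F [ 1.3 -3.4 -2.2] | need rows xyz [ 0.16  0.13 -0.12] yaw 0.81 j [  16.   23.  -16.    4.  -41. -111.]
t58.2 unit [127.2  48.4] z70.8 yaw172.9 w15.1 F [ 1.9 -0.4 -1.2] | need rows xyz [ 0.17  0.13 -0.11] yaw -1.78 j [  16.   23.  -16.    4.  -41. -121.]
[-0.2608896   0.15855414  0.28711745]
```

Knob 2 is at its stop (moment about z 0.29 N m). Release, then knob 4.

```bash

python3 -m inch '[{"x":0,"y":0,"z":0,"yaw":0},{"x":0,"y":0,"z":0,"yaw":0},{"x":0,"y":0,"z":0,"yaw":0},{"x":0,"y":0,"z":0,"yaw":0}]' 0.1 >/dev/null
python3 -m inch '[{"x":0,"y":0,"z":-0.6,"yaw":0},{"x":0,"y":0,"z":-1,"yaw":0},{"x":0,"y":0,"z":-1,"yaw":-0.5},{"x":0,"y":0,"z":-0.5,"yaw":-1},{"x":0,"y":0,"z":0,"yaw":-1}]' >/dev/null
python3 -m inch '[{"x":0,"y":0,"z":0,"yaw":-1},{"x":0,"y":0,"z":0,"yaw":-1},{"x":0,"y":0,"z":0,"yaw":-1},{"x":0,"y":0,"z":0,"yaw":-1},{"x":0,"y":0,"z":0,"yaw":-1}]' >/dev/null
python3 -m inch '[{"x":0,"y":0,"z":0,"yaw":-1},{"x":0,"y":0,"z":0,"yaw":-1},{"x":0,"y":0,"z":0,"yaw":-1},{"x":0,"y":0,"z":0,"yaw":-1},{"x":0,"y":0,"z":0,"yaw":-0.4}]' >/dev/null
python3 go.py -108 161 140 -135
```

```text
t59.8 unit [113.5  47.9] z154.5 yaw-135.9 w48.1 F [-0.7  1.6 -0.6] | need rows xyz [ 3.27  9.37 -0.89] yaw -0.23 j [ 17.  18. -12.   4. -50. -70.]
```

```bash

python3 -m inch '[{"x":0.33,"y":0.9,"z":-0.1,"yaw":0},{"x":0.34,"y":1,"z":-0.1,"yaw":0},{"x":0.34,"y":1,"z":-0.1,"yaw":0},{"x":0.34,"y":1,"z":-0.1,"yaw":0},{"x":0.34,"y":1,"z":-0.1,"yaw":0}]' >/dev/null
python3 go.py -108 161 135 -135
python3 -m inch '[{"x":0.34,"y":1,"z":-0.1,"yaw":0},{"x":0.34,"y":1,"z":-0.1,"yaw":0},{"x":0.34,"y":1,"z":-0.1,"yaw":0},{"x":0.2,"y":0.5,"z":0,"yaw":0},{"x":0,"y":0,"z":0,"yaw":0}]' >/dev/null
python3 go.py -108 161 70 -135
```

```text
t60.2 unit [ -2.2 106.7] z146.8 yaw-135.8 w47.7 F [-0.1  0.9  0.5] | need rows xyz [ 1.57  4.51 -0.25] yaw -0.21 j [ 28.   8. -27.   7. -46. -83.]
t60.6 unit [-92.1 150.8] z140.9 yaw-135.6 w47.7 F [-0.7 -0.3 -0.9] | need rows xyz [0.56 1.04 2.69] yaw -0.14 j [ 40.   1. -37.   9. -44. -97.]
```

```bash

python3 -m inch '[{"x":0.4,"y":0.7,"z":0.3,"yaw":-0.1},{"x":0.15,"y":0.3,"z":0.7,"yaw":0},{"x":0,"y":0.05,"z":0.6,"yaw":0},{"x":0,"y":0,"z":0,"yaw":0}]' >/dev/null
python3 go.py -107 161 67 -135
```

```text
t61.0 unit [-111.7  163.5] z98.8 yaw-134.8 w48.2 F [ 0.1 -0.9 -0.2] | need rows xyz [ 0.12 -0.06  1.28] yaw 0.05 j [  43.    2.  -44.   12.  -37. -102.]
```

```bash

python3 -m inch '[{"x":0.1,"y":-0.05,"z":0.5,"yaw":0},{"x":0,"y":0,"z":0.6,"yaw":0},{"x":0,"y":0,"z":0.2,"yaw":0},{"x":0,"y":0,"z":0,"yaw":0}]' >/dev/null
python3 go.py -107 161 67 -135
python3 -m inch '[{"x":0,"y":0,"z":0,"yaw":0},{"x":0,"y":0,"z":0,"yaw":0},{"x":0,"y":0,"z":0,"yaw":0},{"x":0,"y":0,"z":0,"yaw":0},{"x":0,"y":0,"z":0,"yaw":0}]' -1 10 >/dev/null
python3 -m inch '[{"x":0,"y":0,"z":0,"yaw":0},{"x":0,"y":0,"z":0,"yaw":0},{"x":0,"y":0,"z":0,"yaw":0}]' >/dev/null
python3 go.py -107 161 67 -180
```

```text
t61.3 unit [-103.6  162.2] z68.4 yaw-134.7 w48.2 F [-0.2 -0.6  0.9] | need rows xyz [0.14 0.07 0.03] yaw 0.07 j [  42.    5.  -46.   13.  -31. -103.]
t62.0 unit [-103.2  165.2] z71.5 yaw-134.8 w14.8 F [ 2.4 -2.8  0.2] | need rows xyz [0.25 0.01 0.14] yaw 11.31 j [  42.    5.  -46.   13.  -31. -103.]
```

```bash

python3 -m inch '[{"x":0,"y":0,"z":0,"yaw":0.8},{"x":0,"y":0,"z":0,"yaw":1},{"x":0,"y":0,"z":0,"yaw":1},{"x":0,"y":0,"z":0,"yaw":1},{"x":0,"y":0,"z":0,"yaw":1}]' >/dev/null
python3 -m inch '[{"x":0,"y":0,"z":0,"yaw":1},{"x":0,"y":0,"z":0,"yaw":1},{"x":0,"y":0,"z":0,"yaw":1},{"x":0,"y":0,"z":0,"yaw":1},{"x":0,"y":0,"z":0,"yaw":1}]' >/dev/null
python3 go.py -107 161 68 -180
python3 -m inch '[{"x":0,"y":0,"z":0,"yaw":0.8},{"x":0,"y":0,"z":0,"yaw":0.6},{"x":0,"y":0,"z":0,"yaw":0.5},{"x":0,"y":0,"z":0,"yaw":0.5}]' >/dev/null
python3 go.py -107 161 68 -180;python3 -c "
from h import *
print(r.get_state()['moment'])"
python3 -m inch '[{"x":0,"y":0,"z":0,"yaw":0},{"x":0,"y":0,"z":0,"yaw":0},{"x":0,"y":0,"z":0,"yaw":0},{"x":0,"y":0,"z":0,"yaw":0}]' 0.1 >/dev/null
python3 -m inch '[{"x":0,"y":0,"z":-0.6,"yaw":0},{"x":0,"y":0,"z":-1,"yaw":0},{"x":0,"y":0,"z":-1,"yaw":0},{"x":0,"y":0,"z":-1,"yaw":0},{"x":0,"y":0,"z":-1,"yaw":0}]' >/dev/null
python3 go.py -107 300 180 -180
```

```text
t62.8 unit [-101.6  161.5] z72.4 yaw183.9 w14.0 F [ 2.5 -1.9 -1.2] | need rows xyz [ 0.25 -0.01  0.13] yaw 0.98 j [  42.    5.  -46.   13.  -31. -143.]
t63.1 unit [-101.6  160.8] z72.6 yaw173.6 w15.1 F [-0.2  1.3 -2.4] | need rows xyz [ 0.24 -0.02  0.14] yaw -1.61 j [  42.    5.  -46.   13.  -31. -154.]
[0.3617482  0.56050384 0.32514099]
t63.9 unit [-126.6  155.1] z184.7 yaw173.9 w48.1 F [0.5 0.9 0.5] | need rows xyz [-0.13  5.84  0.41] yaw -1.53 j [  44.   -5.  -37.    9.  -51. -151.]
```

```bash

python3 -m inch '[{"x":0,"y":1,"z":0,"yaw":0},{"x":0,"y":1,"z":0,"yaw":0},{"x":0,"y":1,"z":0,"yaw":0},{"x":0,"y":1,"z":0,"yaw":0},{"x":0,"y":1,"z":0,"yaw":0}]' >/dev/null
python3 -m inch '[{"x":0,"y":1,"z":-0.5,"yaw":0},{"x":0,"y":1,"z":-0.5,"yaw":0},{"x":0,"y":1,"z":-0.5,"yaw":0},{"x":0,"y":0.5,"z":-0.5,"yaw":0},{"x":0,"y":0,"z":0,"yaw":0}]'
python3 - <<'E'
from go import *
P={n:r.capture(n)[0] for n in("top","side")}
a=cv2.resize(P["side"][135:215,230:335],None,fx=7.4,fy=5.5,interpolation=cv2.INTER_CUBIC)[:440,:777]
a=cv2.resize(P["side"][135:215,235:335],(500,400),interpolation=cv2.INTER_CUBIC)
b=cv2.resize(P["top"][140:230,240:315],(300,360),interpolation=cv2.INTER_CUBIC)
c=np.zeros((400,800,3),np.uint8);c[:,:500]=a;c[:360,500:]=b
cv2.imwrite("pics/e1.png",c[...,::-1])
for n in P:
  h=cv2.cvtColor(P[n],cv2.COLOR_RGB2HSV)
  m=((h[...,0]<=3)|(h[...,0]>=172))&(h[...,1]>110)&(h[...,2]>70)
  k,l,s,cc=cv2.connectedComponentsWithStats(m.astype(np.uint8))
  for i in range(1,k):
    u=unit(onz(n,cc[i],.08))*1000
    if s[i,4]>2 and abs(u[0])<150 and -50<u[1]<260: print("red",n,cc[i].round(1),s[i,4],u.round(0))
E
python3 look.py
```

```text
time_s: 64.7
tcp_pos: [0.4918, 0.331, 0.2538]
eef_rot: [177.4, 10.7, 169.1]
contact_force: [-0.1, 0.1, 0.7]
gripper_width: 0.0487
red top [263.  162.5] 12 [ 87. 160.]
red top [293.6 165.2] 11 [85. 49.]
red top [258.3 208.6] 9 [-81. 162.]
red top [289.2 211.5] 10 [-83.  51.]
red side [292. 150.] 9 [ 86. 164.]
red side [315.1 162.8] 11 [85. 53.]
red side [255.7 170.4] 7 [-79. 164.]
red side [278.9 184.9] 8 [-79.  53.]
top [292.4 187.9] 72 unit [ 4. 48.]
side [297.8 169.3] 66 unit [40. 90.]
```

View pics/e1.png

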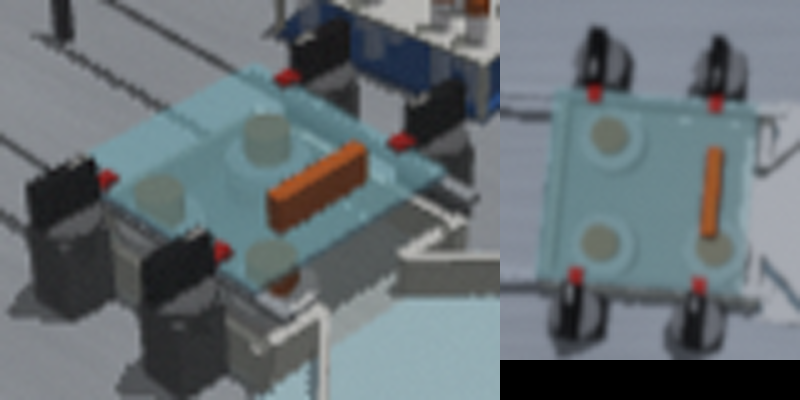

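```bash
python3 - <<'E'
from go import *
i0=cv2.imread("pics/top0.png");p,_=r.capture("top");i1=p[...,::-1]
def teal(i):
    h=cv2.cvtColor(np.ascontiguousarray(i),cv2.COLOR_BGR2HSV);return cv2.inRange(h,(80,50,60),(100,255,255))
for i in(i0,i1):
    m=teal(i);k,l,s,c=cv2.connectedComponentsWithStats(m);j=[q for q in range(1,k) if 180<c[q][0]<320 and 150<c[q][1]<220 and s[q,4]>300]
    for q in j:
        r_=cv2.minAreaRect(np.argwhere(l==q)[:,::-1].astype(np.float32));print(s[q,:5],[(unit(onz("top",b,.076))*1000).round(0).tolist() for b in cv2.boxPoints(r_)])
    for c_,a in orange(np.ascontiguousarray(i[...,::-1])):
        u=unit(onz("top",c_,.1))*1000
        if abs(u[0])<30 and u[1]>20: print("handle",u.round(1))
E
```

```text
[ 193  157   57   53 2339] [[-84.0, 399.0], [94.0, 401.0], [89.0, 212.0], [-89.0, 212.0]]
handle [  2.7 245.8]
[ 249  162   56   51 1894] [[-84.0, 198.0], [93.0, 201.0], [91.0, 11.0], [-86.0, 11.0]]
handle [-1.  44.9]
```

```bash
python3 -c "
from plant import r
print(r.close_job())"
```

```text
the job is handed in; nothing more can be done
None
```

I've handed the job in at about 65 s of robot time. All three orange-capped bottles are in the well, the cover is shut and the four clamp knobs are tight. No verdict was reported.

**What I did**
- I nudged one wedged bottle straight back about 97 mm. Then I slid it, the other wedged bottle and the one further back through the throat, one by one.
- I slid the cover shut until it stopped, at about 20 N. The grip slackened near the end, but the cover still reached its stop.
- I tightened the knobs in the order 1-3-2-4, to about 45° on the first pass and to the stop on the second.

**Last checks**
- **Bottles:** before the cover closed they stood at about (51, 146), (-46, 149) and (-1, 80) mm in the unit's frame, all wholly inside the well. The hopper was empty.
- **Cover:** the camera puts its edges at about 11 and 199 mm, against 9 and 195 mm when closed. That is within measuring error. It travelled about 201 mm rather than 220, so it probably did not start fully open.
- **Knobs:** all four red tongues lie over the cover edge in both views, matching each other to 1–2 mm.

**What disagreed**
- **Tool height:** the reported height was about 34 mm lower than the fingertips the camera showed, so my first grasp closed above the cap. I used the camera height from then on.
- **Lifting:** a gripped bottle may have lifted about 1–2 mm at times; I then pressed down to keep it on the floor.
- **Tool tilt:** the tool drifted to about 10° of tilt by the end.
- **Knob 3:** it showed almost no stop torque (0.04 N m against about 0.3 at the others). Only the images show it fully tight, to about 2–4°.

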